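Pin and hold the photo mounting press

TASK

Take the brass paperweight off the photo mount in the open press and stand it on the cork coaster. Then swing the press's upper board shut, take the pin from its block and push it fully home, down through the brass tongue into the socket below. Finish by pressing the round pad on the upper board right down and holding it there: the program ends while still pressing, without letting up; leave the other things on the desk where they are.

Things in the scene. Friction and masses are not known exactly. Their poses are not given: they have to be found in the camera images.
- press_hinge (a point): Hinge axis of the dark wooden mounting press (fixed to the desk; base 150 x 210 mm, 30 mm thick, with a 4 mm white photo mount fixed on it, top 34 mm above the desk). The point is the middle of the hinge axis, 40 mm above the desk. Its x axis lies along the hinge axis, its y axis points from the press outward past the hinge, so the upper board when shut reaches 240 mm from here along -y; z is up. The press is turned by this yaw.
- leaf (a joint): Opening angle of the press's hinge, rad: 0 is shut, it starts at 1.35 to 1.7 (upper board about upright). Stiff hinge: it stays where it is left; about 3 to 4 N at the free end swings it. Push on the outer face of the board (the face that is on top when shut) to swing it shut.
- board (a joint): Sprung play of the upper board on the hinge, rad: 0 when free (the board then stands 0.05 rad open even with the hinge at 0, about 11 mm up at the brass tongue), 0.05 when pressed right down on the mount. Springs back when let go. About 2 N on the pad begins to move it and about 7 N presses it right down (the pad then goes down 6.5 mm); it then meets a hard stop. Total opening of the upper board = leaf + 0.05 - board.
- board_hole (a point): Top mouth, in the middle, of the hole through the brass tongue (50 x 40 mm, 12 mm thick) at the free end of the upper board, 220 mm from the hinge axis. Hole 12.5 mm wide, right through. z is the board's outward normal (up when shut). The upper board is 150 mm wide, 15 mm thick, reaches 200 mm from the hinge axis, then the tongue to 240 mm; its outer face is 9 mm above the plane through the hinge axis.
- socket (a point): Mouth of the brass socket at the free end of the press's base: hole 12.5 mm wide, 30 mm deep, down to the desk; mouth 30 mm above the desk. z up. With the board shut the tongue's hole stands right above it.
- pad: Round pale wooden press pad, 50 mm across, 6 mm thick, fixed on the outer face of the upper board, its centre 130 mm from the hinge axis. Origin at the centre of its underside (on the board's face), z outward (up when shut).
- weight_grip (a point): Brass paperweight standing on the photo mount (60 mm tall, foot 44 mm across, round upright knob 30 mm across from 32 to 56 mm above its foot, about 0.3 kg). Point: centre of the knob, 44 mm above its foot. z up along it.
- coaster: Round cork coaster, fixed, 100 mm across, 4 mm thick. Origin: centre of its underside, on the desk.
- pin_grip (a point): Register pin: steel shank 10 mm across, 42 mm long with a 4 mm tapered tip, below a round dark wooden handle 20 mm across and 44 mm long; about 60 g. It stands upright, handle up, shank 30 mm deep in the hole of a pale wooden block (60 x 60 x 38 mm, fixed). Point: centre of the handle, 64 mm above the tip, 22 mm above the handle's lower end. z along the pin, up.
- pin_tip (a point): Tip (lower end) of the register pin. z along the pin, up.
- gluepot: Bystander, loose, not to be disturbed: white glue jar, 48 mm across, 70 mm tall. Origin at its underside.
- brush: Bystander, loose, not to be disturbed: wooden glue brush lying on the desk, 160 mm long. Origin near its middle.
- stapler: Bystander, loose, not to be disturbed: black and steel stapler, 130 x 34 x 56 mm. Origin at its underside.
- tape: Bystander, loose, not to be disturbed: grey tape dispenser, 130 x 50 x 69 mm. Origin at its underside.
- weight: The same brass paperweight; origin at the centre of its underside, z up along it.

How it is judged:
By the outcome, as a careful person would: the job done as asked, in the order asked, and still so for the second after the job is handed in, while the arm keeps its last pose, push and grip.
It also fails if it takes over 72 s, if anything falls off the work surface, if the arm or the gripper's body presses on something with over 40 N, if the wrist force passes 120 N, or if a joint passes its speed limit or range.

ROBOT

A 6-joint arm with a two-finger parallel gripper is mounted at the origin on the work surface. World frame = base frame: x ahead of the robot, y to its left, z up, the work surface at z = 0. Lengths are in m, angles in rad, forces in N, time in s.
With the tool pointing down it reaches from about 0.35 to 0.975 m from the base axis. Payload 4.9 kg.
Tool frame: the origin (TCP) lies between the finger pads; the fingertips stand 19 mm ahead of it and the grasp point (between the pads) is the TCP; z points along the fingers, y is the line along which they close (so a half turn about z gives the same grasp; the last joint's range is limited). The gripper opens to 85 mm and grips with 20 to 120 N. Pads are 22 mm wide; open, the fingers measure 114 mm over their backs; the gripper's body (76 mm by 85 mm) begins 54 mm behind the grasp point. The pads swing forward as they close: fully open they stand 13 mm farther back than shut.
Start: joints at [-1.463, 0.053, 1.613, -0, 1.476, -0.119], TCP at [0.141, -0.609, 0.226] pointing down, gripper open.
Joint ranges: [-3.01, 3.01], [-1.01, 2.22], [0.06, 2.58], [-1.02, 4.17], [0.09, 2.62], [-3.14, 3.14]. Speed limits (rad/s): [2.57, 2.57, 3.14, 3.14, 3.14, 3.14].

INTERFACE

Orientations are given as a rotation vector (axis times angle).
In Python, from station import ctrl gives the robot as it stands. The module is installed in compiled form; this text tells all that it offers.
- The arm moves only by the tool servo_tool, never from a script. Its argument "increments" is a list that holds one entry, the list of rows, each a list of 5 numbers: the finger opening in cm, from 0 to 8.54, then the shift along the tool's x, y, z in cm, then the turn about the tool's z in degrees. A call has 1 to 5 rows; each row is the pose to reach, as a shift and turn from the pose commanded when the call began, along the tool's axes at that moment; what a row does not reach only later rows make up. A row lasts 1/10 s, in which the tool goes at most 50 mm and 8.59 degrees, less where a joint would pass 70% of its speed; a pose out of reach is approached as far as the arm can. A call with a gripper value outside its range is refused whole. The fingers move at their own pace and stop on an object; "newtons" is the grip in N (left out, the last holds). Time passes only in rows, so rows that repeat a pose let the fingers close. It gives the time, the measured TCP pose, the force, the opening and the grip force at its end, in the units of the state.
- ctrl.get_obs(): the state, without advancing time (a new reading comes with each control period).
- ctrl.get_image(name): name is "scene" or "side" or "wrist"; returns a dict with "img" (384x512x3 uint8, red, green, blue), "fx", "fy", "cx", "cy" (pixels), "rvec" (rotation vector, rad) and "tvec" (3), from world to camera coordinates, as OpenCV has them; the wrist camera has in their place "mount" (4x4, takes a point from camera to tool coordinates, whose origin is the TCP and whose axes are the flange's). Camera axes: x right, y down, z forward; pixel columns grow to the right and rows downward; lengths in m; the calibration is good to about 2 mm. A picture is of the moment at which its call begins: read the wrist's pose just before it. There is no depth.
- ctrl.finish_job(): hands the job in; it is judged then, once.
The state is a dict: "t": time; "q": joint angles; "dq": joint speeds; "effort": joint torques, N m; "tool_pos": TCP position; "tool_rot": TCP orientation; "contact_force": force on the tool from outside, world axes, zero at the start; "wrist_torque": the same for the moment, N m; "opening": finger opening in m; "grip_force": force on a finger pad.
Only numpy, scipy, OpenCV 4.12 (cv2) and the standard library are available. Lean on these libraries where they do the work, as an engineer would, in place of code of your own. Each camera call takes 0.05 s, during which the arm holds its last target. There are 200 camera calls.

## Working session

There is one attempt and no reset: what is moved stays moved. The work goes in short steps, Python scripts to look and compute and a tool call to move; the robot and the scene stay as the last step left them, time stands still between calls to the robot, and variables do not carry over. Pictures are saved under pics/ and viewed, at most 10 in all, crops included, and the job is handed in when it is done.

Besides the shell and the picture viewer there is one more tool, called as a command line: name --argument value ..., lists and objects as JSON in quotes. servo_tool: Moves the arm, as the interface text tells. Its arguments: {"type":"object","properties":{"increments":{"type":"array"},"newtons":{"type":"number"}},"required":["increments"]}

```bash
mkdir -p pics; cat > h.py <<'E'
import numpy as np, cv2
from scipy.spatial.transform import Rotation as R
from station import ctrl
def save(name,fn):
    o=ctrl.get_obs(); d=ctrl.get_image(name)
    cv2.imwrite('pics/'+fn,d['img'][:,:,::-1])
    np.savez('pics/'+fn[:-4]+'.npz',pos=o['tool_pos'],rot=o['tool_rot'],**d)
def cam(fn):
    d=dict(np.load('pics/'+fn+'.npz'))
    if 'mount' in d:
        T=np.eye(4);T[:3,:3]=R.from_rotvec(d['rot']).as_matrix();T[:3,3]=d['pos'];T=T@d['mount'];Rc=T[:3,:3];c=T[:3,3]
    else:
        Rw=R.from_rotvec(d['rvec']).as_matrix();Rc=Rw.T;c=-Rc@d['tvec']
    return Rc,c,float(d['fx']),float(d['fy']),float(d['cx']),float(d['cy'])
def atz(fn,u,v,z):
    Rc,c,fx,fy,cx,cy=cam(fn);r=Rc@[(u-cx)/fx,(v-cy)/fy,1];return c+r*(z-c[2])/r[2]
def proj(fn,p):
    Rc,c,fx,fy,cx,cy=cam(fn);q=(np.atleast_2d(p)-c)@Rc;return np.c_[fx*q[:,0]/q[:,2]+cx,fy*q[:,1]/q[:,2]+cy]
def tri(obs):
    A=np.zeros((3,3));b=np.zeros(3)
    for fn,u,v in obs:
        Rc,c,fx,fy,cx,cy=cam(fn);r=Rc@[(u-cx)/fx,(v-cy)/fy,1];r/=np.linalg.norm(r);M=np.eye(3)-np.outer(r,r);A+=M;b+=M@c
    return np.linalg.solve(A,b)
E
python3 - <<'E'
from h import *
save('scene','s0.png');save('side','d0.png');save('wrist','w0.png')
a=[cv2.imread(f'pics/{n}0.png') for n in 'sd']
for n in 'sdw':
    print(n,cam(n+'0'))
print(ctrl.get_obs())
E
```

```text
s (array([[-0.62529066,  0.56175125, -0.5417076 ],
       [ 0.78034286,  0.45786132, -0.4259437 ],
       [ 0.00875255, -0.68905628, -0.72465498]]), array([0.99567483, 0.35104124, 0.65180216]), 349.36757197423594, 349.36757197423594, 246.6734717732506, 197.08069503686673)
d (array([[-0.94829022, -0.24067002,  0.20693864],
       [-0.31693025,  0.68233124, -0.65877105],
       [ 0.01734574, -0.69029126, -0.72332365]]), array([0.3445391 , 0.73149931, 0.87640945]), 471.4197280641704, 471.4197280641704, 254.3158144590537, 186.12528570597036)
w (array([[ 0.22466913, -0.9315435 , -0.28592041],
       [-0.97443377, -0.2152657 , -0.06433894],
       [-0.00161434,  0.29306548, -0.95609101]]), array([ 0.21447169, -0.59255018,  0.37184906]), 341.9875028984252, 341.9875028984252, 248.06065978162104, 191.94892178972432)
{'t': 0.15, 'q': array([-1.46302876e+00,  5.32357262e-02,  1.61398027e+00,  3.37942245e-05,
        1.47594823e+00, -1.19021255e-01]), 'dq': array([ 0.00161839, -0.0003879 , -0.00301829, -0.00173725, -0.00119611,
        0.00080095]), 'effort': array([ 2.45130750e-04, -3.94242561e+01, -3.70720804e+01, -1.60074596e-04,
        4.67316378e-03, -1.96594834e-05]), 'tool_pos': array([ 0.14047591, -0.60851543,  0.2245255 ]), 'tool_rot': array([-3.11985583e+00, -3.55293265e-01, -6.66975924e-05]), 'contact_force': array([ 0.88715467,  0.82423794, -0.32822295]), 'wrist_torque': array([-0.02446832, -0.03660166,  0.02034509]), 'grip_force': 0.0, 'opening': 0.08548603522244409}
```

View pics/s0.png

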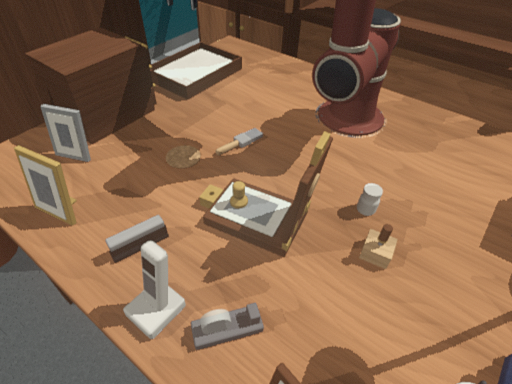

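View pics/d0.png

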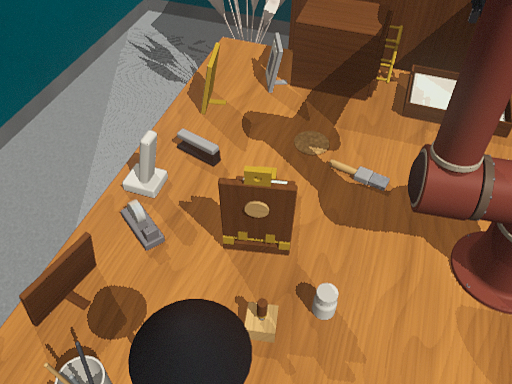

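The scene view shows the press at about (250,210), weight knob (239,187), coaster (183,156), pin (385,232) and socket (210,195). In the side view the pin is at (262,305), coaster (311,142), and the board is upright at (258,215). I'll enlarge both.

```bash
python3 - <<'E'
from h import *
s=cv2.imread('pics/s0.png');d=cv2.imread('pics/d0.png')
a=cv2.resize(s[130:280,160:360],None,fx=4,fy=4,interpolation=cv2.INTER_CUBIC)
cv2.imwrite('pics/s0z.png',a)   # u=160+x/4, v=130+y/4
a=cv2.resize(d[120:345,200:400],None,fx=2.66667,fy=2.66667,interpolation=cv2.INTER_CUBIC)
b=cv2.resize(s[175:275,345:410],None,fx=4,fy=4,interpolation=cv2.INTER_CUBIC)
c=np.zeros((600,800,3),np.uint8);c[:,:533]=a[:600,:533];c[:400,540:800]=b
cv2.imwrite('pics/d0z.png',c)
for n,f,u,v,z in [('coaster s','s0',183,156,.004),('coaster d','d0',311,142,.004),('socket s','s0',210,195,.03),('pin top s','s0',387,228,.094),('pin top d','d0',263,302,.094),('knob s','s0',239,187,.09)]: print(n,atz(f,u,v,z))
E
```

```text
coaster s [ 0.49990374 -0.27344332  0.004     ]
coaster d [ 0.49791786 -0.27924631  0.004     ]
socket s [ 0.5824882  -0.08900782  0.03      ]
pin top s [0.46566991 0.29969781 0.094     ]
pin top d [0.45875546 0.29598526 0.094     ]
knob s [ 0.56200376 -0.01258967  0.09      ]
```

View pics/s0z.png

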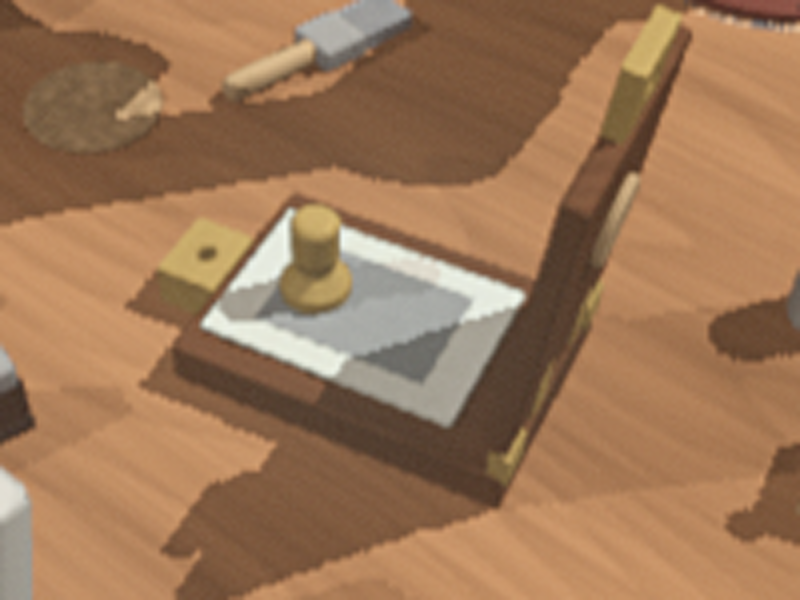

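View pics/d0z.png

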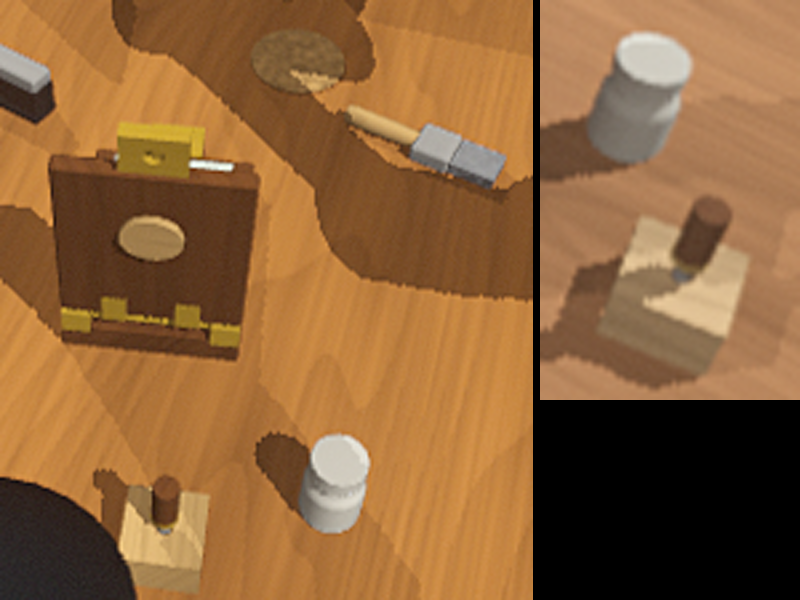

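```bash
python3 - <<'E'
from h import *
S=lambda x,y:('s0',160+x/4,130+y/4)
D=lambda x,y:('d0',200+x/2.66667,120+y/2.66667)
P=lambda x,y:('s0',345+(x-540)/4,175+y/4)
for n,o,z in [('coaster',S(92,107),.004),('coaster',D(297,61),.004),('socket',S(208,253),.03),('baseNear',S(175,347),.03),('baseFar',S(295,195),.03),
 ('m1',S(293,208),.034),('m2',S(203,328),.034),('m3',S(448,427),.034),('m4',S(525,293),.034),('knobtop',S(317,213),.094),('foot',S(316,285),.038),
 ('pintop',P(712,207),.094),('pintop',D(167,486),.094),('potS',P(655,55),.07),('potD',D(341,457),.07),
 ('hingebaseL',D(62,340),.03),('hingebaseR',D(240,357),.03),
 ('blk',P(645,218),.038),('blk',P(748,262),.038),('blk',P(710,335),.038),('blk',P(605,293),.038),('brush s',S(225,90),.01),('brush',S(410,15),.01)]: print(n,atz(*o,z).round(4))
print('tip knob hole');print('pintri',tri([P(712,207),D(167,486)]))
print('tongue topcorner tri',tri([S(683,15),D(118,123)]),'other',tri([S(655,5),D(190,130)]))
print('hole D, pad D', [atz(*D(154,157),z) for z in (.2,.3)])
E
```

```text
coaster [ 0.5022 -0.271   0.004 ]
coaster [ 0.496 -0.276  0.004]
socket [ 0.5749 -0.0893  0.03  ]
baseNear [ 0.6433 -0.0524  0.03  ]
baseFar [ 0.5009 -0.0812  0.03  ]
m1 [ 0.5141 -0.0717  0.034 ]
m2 [ 0.6246 -0.0472  0.034 ]
m3 [0.5927 0.1066 0.034 ]
m4 [0.4821 0.0838 0.034 ]
knobtop [ 0.5553 -0.0173  0.094 ]
foot [ 0.5592 -0.0154  0.038 ]
pintop [0.4613 0.3    0.094 ]
pintop [0.4593 0.2967 0.094 ]
potS [0.3499 0.2248 0.07  ]
potD [0.3494 0.219  0.07  ]
hingebaseL [0.592  0.1608 0.03  ]
hingebaseR [0.4482 0.1289 0.03  ]
blk [0.4389 0.2688 0.038 ]
blk [0.4318 0.3257 0.038 ]
blk [0.4898 0.3288 0.038 ]
blk [0.4999 0.2742 0.038 ]
brush s [ 0.433 -0.205  0.01 ]
brush [ 0.2762 -0.1561  0.01  ]
tip knob hole
pintri [0.4597855  0.29843635 0.0938062 ]
tongue topcorner tri [0.53955531 0.16842694 0.3062082 ] other [0.50039635 0.13620261 0.27851585]
hole D, pad D [array([0.53792964, 0.09401514, 0.2       ]), array([0.50933889, 0.18826044, 0.3       ])]
```

```bash
cat >> h.py <<'E'
def goto(x,y,z,yaw=None):
    o=ctrl.get_obs();M=R.from_rotvec(o['tool_rot']).as_matrix();d=M.T@(np.array([x,y,z])-o['tool_pos'])*100
    cy=np.degrees(np.arctan2(M[1,0],M[0,0]))
    print('t',o['t'],'pos',o['tool_pos'].round(4),'yaw',cy.round(2),'shift cm',d.round(2),'turn',None if yaw is None else round(-(yaw-cy),2),'F',o['contact_force'].round(2),'op',o['opening'],o['grip_force'])
E
python3 - <<'E'
from h import *
for u,v in [(290,92),(372,103),(380,20)]: print('box',u,v,atz('d0',u,v,0),atz('d0',u,v,.2))
for u,v in [(205,110),(270,90),(420,110),(500,135)]: print('frame',atz('d0',u,v,0))
for u,v in [(180,135),(218,162)]: print('stapler',atz('d0',u,v,.03))
goto(.557,-.0165,.18,11.7)
E
```

```text
box 290 92 [ 6.19396630e-01 -4.97182837e-01  1.11022302e-16] [ 0.55667309 -0.21679285  0.2       ]
box 372 103 [ 0.36309638 -0.52778422  0.        ] [ 0.35886154 -0.24041088  0.2       ]
box 380 20 [ 0.41629618 -1.08183003  0.        ] [ 0.39992094 -0.66802131  0.2       ]
frame [ 8.37255334e-01 -3.19330597e-01  1.11022302e-16]
frame [ 0.68255311 -0.48592342  0.        ]
frame [ 0.21797067 -0.5421769   0.        ]
frame [-0.01342755 -0.49924261  0.        ]
stapler [ 0.84174267 -0.15599821  0.03      ]
stapler [ 0.70345254 -0.090281    0.03      ]
t 0.15 pos [ 0.1405 -0.6085  0.2245] yaw 12.99 shift cm [ 53.9  -48.31   4.54] turn 1.29 F [ 0.89  0.82 -0.33] op 0.08548603522244409 0.0
```

View pics/w0.png

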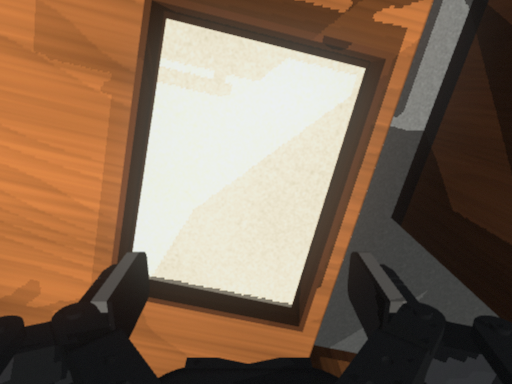

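The wrist view shows an empty tray below the gripper, fingers at left and right. I'll move over to the weight.

servo_tool --increments '[[[8.5,2.4,-3.3,0,0.3],[8.5,4.8,-6.6,0,0.6],[8.5,7.2,-10,0,0.9],[8.5,9.6,-13.3,0,1.3],[8.5,12,-16.7,0,1.3]]]'

```text
t: 0.65
tool_pos: [0.2202, -0.4176, 0.225]
tool_rot: [-3.125, -0.319, -0.0]
contact_force: [0.5, 0.4, 1.1]
opening: 0.085
grip_force: 0.0
```

servo_tool --increments '[[[8.5,3.5,-2.6,0,0],[8.5,7,-5.2,0,0],[8.5,10.5,-7.9,0,0],[8.5,14,-10.5,0,0],[8.5,17.5,-13.2,0,0]]]'

```text
t: 1.15
tool_pos: [0.3652, -0.2529, 0.2254]
tool_rot: [3.125, 0.32, 0.0]
contact_force: [0.2, -0.4, -0.4]
opening: 0.0849
grip_force: 0.0
```

servo_tool --increments '[[[8.5,3.5,-2.6,0,0],[8.5,7,-5.2,0,0],[8.5,10.5,-7.9,0,0],[8.5,14,-10.5,0,0],[8.5,17.5,-13.2,0,0]]]'

```text
t: 1.65
tool_pos: [0.51, -0.0881, 0.2253]
tool_rot: [3.125, 0.32, -0.0]
contact_force: [0.9, -0.4, -0.0]
opening: 0.0853
grip_force: 0.0
```

```bash
python3 - <<'E'
from h import *
goto(.557,-.0165,.18,11.7)
save('wrist','w1.png')
print(proj('w1',[[.557,-.0165,.094],[.557,-.0165,.034]]))
E
```

```text
t 1.65 pos [ 0.51   -0.0881  0.2253] yaw 11.71 shift cm [ 6.06 -6.06  4.53] turn 0.01 F [ 0.91 -0.4  -0.02] op 0.08525299778514112 0.0
[[170.37142443 106.98427347]
 [183.92171251 103.49348574]]
```

View pics/w1.png

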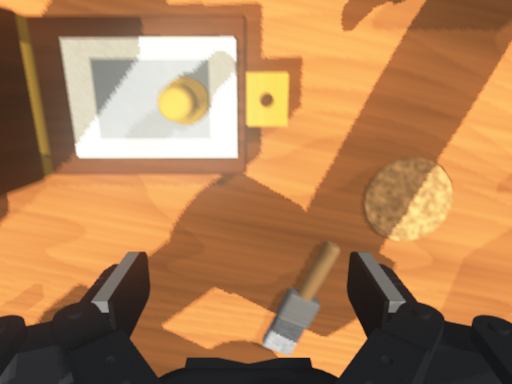

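The wrist view shows the knob top (176,104), foot (188,101), socket hole (266,100), coaster (409,199), and base edges at (246,16) and (246,173).

```bash
python3 - <<'E'
from h import *
for n,u,v,z in [('top',176,104,.094),('foot',188,101,.036),('socket',266,100,.03),('coaster',409,199,.004),('be1',246,16,.03),('be2',246,173,.03),('m',60,37,.034),('m',237,36,.034),('m',239,158,.034),('m',79,159,.034)]: print(n,atz('w1',u,v,z).round(4))
goto(.556,-.0155,.079)
E
```

```text
top [ 0.5602 -0.0205  0.094 ]
foot [ 0.5602 -0.0203  0.036 ]
socket [ 0.576  -0.0932  0.03  ]
coaster [ 0.5023 -0.2773  0.004 ]
be1 [ 0.6441 -0.0594  0.03  ]
be2 [ 0.5009 -0.0888  0.03  ]
m [0.5922 0.1026 0.034 ]
m [ 0.6257 -0.0549  0.034 ]
m [ 0.5156 -0.0786  0.034 ]
m [0.482  0.0788 0.034 ]
t 1.7 pos [ 0.5128 -0.0837  0.2252] yaw 11.96 shift cm [ 5.59 -5.72 14.66] turn None F [-1.82  3.47 -0.14] op 0.08510568412485094 0.0
```

servo_tool --increments '[[[8.5,2.8,-2.8,2,0],[8.5,5.6,-5.5,5,0],[8.5,5.6,-5.5,7,0],[8.5,5.6,-5.5,7,0],[8.5,5.6,-5.5,7,0]]]'

```text
t: 2.2
tool_pos: [0.5525, -0.0247, 0.1553]
tool_rot: [-3.125, -0.32, 0.002]
contact_force: [0.2, -0.6, 0.6]
opening: 0.0851
grip_force: 0.0
```

```bash
python3 - <<'E'
from h import *
goto(.5585,-.018,.078,11.7)
save('wrist','w2.png')
i=cv2.cvtColor(cv2.imread('pics/w2.png'),cv2.COLOR_BGR2HSV)
print(proj('w2',[[.5585,-.018,.094],[.575,-.091,.03]]))
m=cv2.inRange(i,(18,140,60),(32,255,255));n,l,s,c=cv2.connectedComponentsWithStats(m)
for k in range(1,n):
    if s[k,4]>150: print(s[k],c[k])
m=cv2.inRange(i,(0,0,0),(180,255,90))
E
```

```text
t 2.2 pos [ 0.5525 -0.0247  0.1553] yaw 11.69 shift cm [ 0.74 -0.54  7.73] turn -0.01 F [ 0.18 -0.6   0.57] op 0.08510489387930087 0.0
[[238.27726292 198.38235157]
 [331.65953052 172.40618478]]
[  44   80   38  181 1971] [ 63.76712329 167.71943176]
[ 311  138   53   64 2949] [336.70600203 170.21464903]
[ 217  153   45   63 1626] [237.74169742 189.54120541]
```

servo_tool --increments '[[[8.5,0.7,-0.5,3,0],[8.5,0.7,-0.5,6,0],[8.5,0.7,-0.5,7.7,0],[8.5,0.7,-0.5,7.7,0],[8.5,0.7,-0.5,7.7,0]]]' --newtons 40

```text
t: 2.75
tool_pos: [0.5596, -0.0191, 0.0803]
tool_rot: [3.125, 0.318, 0.004]
contact_force: [-0.4, 0.2, -0.6]
opening: 0.0851
grip_force: 0.0
```

servo_tool --increments '[[[2.5,0,0,0,0],[2.5,0,0,0,0],[2.5,0,0,0,0],[2.5,0,0,0,0],[2.5,0,0,0,0]]]' --newtons 40

```text
t: 3.25
tool_pos: [0.5593, -0.0185, 0.0795]
tool_rot: [3.125, 0.32, 0.002]
contact_force: [0.2, -1.2, 4.1]
opening: 0.0272
grip_force: 39.1
```

servo_tool --increments '[[[2.5,0,0,0,0],[2.5,0,0,0,0],[2.5,0,0,0,0]]]'

```text
t: 3.55
tool_pos: [0.5594, -0.0185, 0.0795]
tool_rot: [3.125, 0.32, 0.002]
contact_force: [-0.7, -1.1, 5.8]
opening: 0.0271
grip_force: 39.3
```

servo_tool --increments '[[[2.5,0,0,-2,0],[2.5,0,0,-5,0],[2.5,0,0,-9,0],[2.5,0,0,-9,0]]]'

```text
t: 3.95
tool_pos: [0.5617, -0.0186, 0.1738]
tool_rot: [3.123, 0.32, 0.015]
contact_force: [1.7, -0.2, -0.8]
opening: 0.0272
grip_force: 39.9
```

```bash
python3 - <<'E'
from h import *
goto(.501,-.2755,.082,11.7)
save('wrist','w3.png');save('scene','s3.png')
a=np.hstack([cv2.imread('pics/w3.png')[:,100:500],cv2.imread('pics/s3.png')[:,120:512]])
cv2.imwrite('pics/v3.png',a)
E
```

```text
t 3.95 pos [ 0.5617 -0.0186  0.1738] yaw 11.7 shift cm [-11.24  23.9    9.15] turn 0.0 F [ 1.73 -0.21 -0.81] op 0.027242439562884715 39.90348557301331
```

View pics/v3.png

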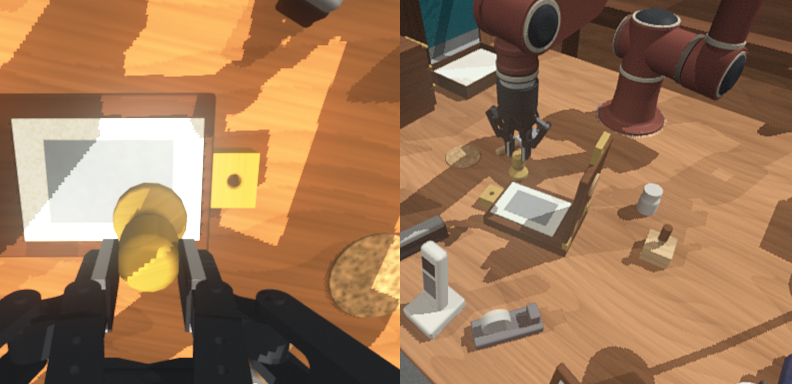

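The weight is held, with its foot at crop (150,210), clear of the mount. The socket hole is at full-image (334,181). Next is the coaster.

servo_tool --increments '[[[2.5,-2,4.4,0,0],[2.5,-4,8.8,0,0],[2.5,-6,13.2,0,0],[2.5,-8,17.6,0,0],[2.5,-10,21.5,0,0]]]'

```text
t: 4.55
tool_pos: [0.502, -0.2499, 0.1648]
tool_rot: [-3.122, -0.319, 0.007]
contact_force: [0.5, -0.2, -2.7]
opening: 0.0271
grip_force: 40.0
```

servo_tool --increments '[[[2.5,-1.2,2.4,2,0],[2.5,-1.2,2.4,5,0],[2.5,-1.2,2.4,7,0],[2.5,-1.2,2.4,7,0],[2.5,-1.2,2.4,7,0]]]'

```text
t: 5.05
tool_pos: [0.4961, -0.2739, 0.0961]
tool_rot: [-3.122, -0.32, 0.005]
contact_force: [0.3, -1.1, -3.1]
opening: 0.0268
grip_force: 40.1
```

```bash
python3 - <<'E'
from h import *
goto(.501,-.2755,.0495,11.7)
print('socket w3',atz('w3',334,181,.03),'knob',atz('w3',249,263,.19),np.load('pics/w3.npz')['pos'])
save('wrist','w4.png')
E
```

```text
t 5.05 pos [ 0.4961 -0.2739  0.0961] yaw 11.7 shift cm [0.46 0.27 4.66] turn -0.0 F [ 0.35 -1.07 -3.09] op 0.026815407741158932 40.13438033347484
socket w3 [ 0.57511512 -0.09468769  0.03      ] knob [ 0.5653165  -0.01910386  0.19      ] [ 0.56172814 -0.01857401  0.17380419]
```

servo_tool --increments '[[[2.5,0.1,0.2,2,0],[2.5,0.1,0.2,3.5,0],[2.5,0.1,0.2,4.2,0],[2.5,0.1,0.2,4.5,0],[2.5,0.1,0.2,4.6,0]]]'

```text
t: 5.6
tool_pos: [0.4989, -0.2767, 0.0525]
tool_rot: [-3.125, -0.32, 0.0]
contact_force: [-0.6, 0.2, -2.4]
opening: 0.0269
grip_force: 40.1
```

servo_tool --increments '[[[2.5,0,0,0.05,0],[2.5,0,0,0.1,0],[2.5,0,0,0.1,0]]]'

```text
t: 5.9
tool_pos: [0.4991, -0.277, 0.052]
tool_rot: [3.125, 0.32, 0.001]
contact_force: [-0.0, 0.8, -4.8]
opening: 0.0267
grip_force: 40.1
```

servo_tool --increments '[[[2.5,0,0,0.1,0],[2.5,0,0,0.2,0],[2.5,0,0,0.2,0]]]'

```text
t: 6.2
tool_pos: [0.499, -0.2769, 0.0497]
tool_rot: [3.125, 0.32, 0.001]
contact_force: [0.1, -0.7, -3.1]
opening: 0.0271
grip_force: 40.2
```

servo_tool --increments '[[[2.5,0,0,0.1,0],[2.5,0,0,0.1,0]]]'

```text
t: 6.4
tool_pos: [0.4994, -0.2771, 0.0495]
tool_rot: [3.125, 0.32, 0.002]
contact_force: [-0.8, 0.9, 3.1]
opening: 0.0271
grip_force: 40.8
```

servo_tool --increments '[[[4,0,0,0,0],[5.5,0,0,0,0],[5.5,0,0,0,0],[5.5,0,0,-2,0],[5.5,0,0,-5,0]]]'

```text
t: 6.9
tool_pos: [0.4971, -0.2756, 0.0964]
tool_rot: [-3.122, -0.32, 0.006]
contact_force: [0.8, -0.8, 0.6]
opening: 0.0551
grip_force: 0.0
```

servo_tool --increments '[[[5.5,0,0,-5,0],[5.5,0,0,-10,0],[5.5,0,0,-15,0],[5.5,0,0,-20,0],[5.5,0,0,-24,0]]]'

```text
t: 7.4
tool_pos: [0.499, -0.2769, 0.3422]
tool_rot: [3.123, 0.32, 0.004]
contact_force: [-0.3, -0.6, 0.6]
opening: 0.0548
grip_force: 0.0
```

servo_tool --increments '[[[0,0,-2,0,0],[0,0,-6,0,0],[0,0,-6,0,0]]]'

```text
t: 7.7
tool_pos: [0.4864, -0.2154, 0.3393]
tool_rot: [-3.125, -0.325, -0.002]
contact_force: [0.1, -1.8, 0.3]
opening: 0.0113
grip_force: 0.0
```

```bash
python3 - <<'E'
from h import *
save('wrist','w5.png');goto(.5103,.221,.34,11.7)
save('scene','s5.png')
s=cv2.imread('pics/s5.png')
a=cv2.resize(s[120:270,150:350],None,fx=2,fy=2,interpolation=cv2.INTER_CUBIC)
b=cv2.imread('pics/w5.png')[::1,112:]
c=np.zeros((384,800,3),np.uint8);c[:300,:400]=a;c[:,400:]=b
cv2.imwrite('pics/v5.png',c)
E
```

```text
t 7.75 pos [ 0.4866 -0.2168  0.3389] yaw 11.82 shift cm [ 11.29 -42.37  -0.14] turn 0.12 F [ 0.22 -0.44  0.19] op 0.003952367070163863 0.0
```

View pics/v5.png

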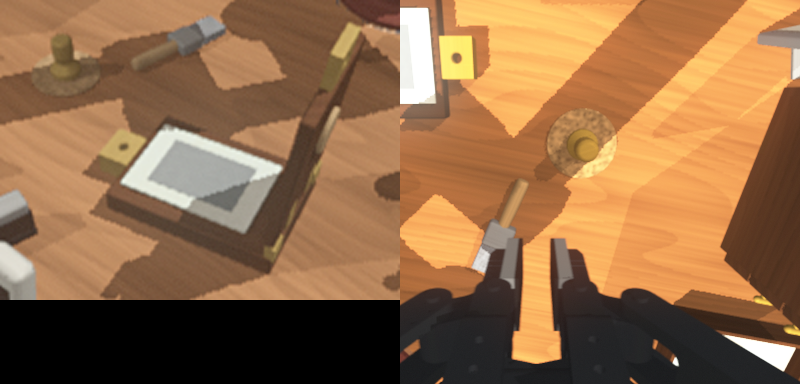

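The weight stands centred on the coaster, at left panel (65,70). Now over the board to its outer side.

servo_tool --increments '[[[0,1.2,-4.5,-1,0],[0,2.4,-9,-1,0],[0,3.6,-13.5,-1,0],[0,4.8,-18,-1,0],[0,6,-22.5,-1,0]]]'

```text
t: 8.3
tool_pos: [0.5001, 0.0153, 0.3482]
tool_rot: [3.125, 0.318, -0.0]
contact_force: [0.4, 0.4, 0.3]
opening: -0.0
grip_force: 0.0
```

servo_tool --increments '[[[0,1.2,-4.5,0,0],[0,2.4,-9,0,0],[0,3.6,-13.5,0,0],[0,4.8,-18,0,0],[0,5.3,-19.9,0,0]]]'

```text
t: 8.8
tool_pos: [0.5116, 0.2228, 0.3476]
tool_rot: [-3.124, -0.324, 0.002]
contact_force: [0.4, -0.0, 1.5]
opening: -0.0
grip_force: 0.0
```

servo_tool --increments '[[[0,0,0,0,0]]]'

```text
t: 8.9
tool_pos: [0.5117, 0.2218, 0.3475]
tool_rot: [3.125, 0.325, -0.002]
contact_force: [-0.4, -0.4, -0.4]
opening: 0.0
grip_force: 0.0
```

```bash
python3 - <<'E'
from h import *
goto(.5103,.221,.275,11.7)
save('wrist','w6.png');save('side','d6.png')
E
```

```text
t 8.9 pos [0.5117 0.2218 0.3475] yaw 11.87 shift cm [-0.14  0.05  7.25] turn 0.17 F [-0.36 -0.38 -0.44] op 4.604292584711965e-06 0.0
```

```bash
python3 - <<'E'
from h import *
a=cv2.resize(cv2.imread('pics/d6.png')[140:290,180:340],None,fx=2.5,fy=2.5,interpolation=cv2.INTER_CUBIC)
b=cv2.imread('pics/w6.png')[:,112:]
c=np.zeros((384,800,3),np.uint8);c[:375,:400]=a;c[:,400:]=b
cv2.imwrite('pics/v6.png',c)
# predicted board outlines for several opening angles in d0
h=np.array([.5306,.1234,.04]);ax=np.array([.979,.203,0]);ay=np.array([-.203,.979,0])
def bp(r,w,n,th): return h+w*ax+r*(-np.cos(th)*ay+np.sin(th)*np.array([0,0,1]))+n*(np.sin(th)*ay+np.cos(th)*np.array([0,0,1]))
for th in (1.4,1.5,1.6,1.7,1.75): print(th,proj('d0',[bp(.24,-.025,.009,th),bp(.24,.025,.009,th),bp(.13,0,.015,th),bp(.22,0,.009,th)]).round(1).tolist(), proj('s0',[bp(.24,-.025,-.003,th),bp(.24,-.025,.009,th)]).round(1).tolist())
E
```

```text
1.4 [[272.5, 150.7], [246.3, 148.2], [256.7, 197.1], [259.0, 158.3]] [[290.9, 123.3], [296.9, 124.1]]
1.5 [[271.4, 158.4], [244.7, 155.9], [256.0, 201.9], [257.7, 165.5]] [[303.1, 125.4], [309.4, 126.8]]
1.6 [[270.2, 167.5], [243.0, 164.9], [255.2, 207.1], [256.3, 173.8]] [[315.6, 128.6], [321.9, 130.6]]
1.7 [[268.8, 177.8], [241.2, 175.2], [254.4, 212.8], [254.9, 183.2]] [[328.2, 133.0], [334.5, 135.5]]
1.75 [[268.2, 183.4], [240.3, 180.7], [254.1, 215.8], [254.2, 188.2]] [[334.4, 135.6], [340.6, 138.5]]
```

Skipping the viewing. By fitting the earlier side view, the opening is about 1.63 rad, so I'll compute the pushing arc.

```bash
python3 - <<'E'
import numpy as np
r=.19
for th in [1.65,1.55,1.4,1.25,1.1,.95,.8,.65,.5,.35,.25,.15,.05,0]:
    cy=-r*np.cos(th)+.009*np.sin(th)+.015; cz=.04+r*np.sin(th)+.009*np.cos(th)+.019
    print(th,'TCP yp,z',round(cy,4),round(cz,4),'from now tool y,z cm',round((.1002-cy)*100,2),round((.3475-cz)*100,2))
E
```

```text
1.65 TCP yp,z 0.039 0.2477 from now tool y,z cm 6.12 9.98
1.55 TCP yp,z 0.02 0.2491 from now tool y,z cm 8.02 9.84
1.4 TCP yp,z -0.0084 0.2478 from now tool y,z cm 10.86 9.97
1.25 TCP yp,z -0.0364 0.2421 from now tool y,z cm 13.66 10.54
1.1 TCP yp,z -0.0632 0.2324 from now tool y,z cm 16.34 11.51
0.95 TCP yp,z -0.0882 0.2188 from now tool y,z cm 18.84 12.87
0.8 TCP yp,z -0.1109 0.2016 from now tool y,z cm 21.11 14.59
0.65 TCP yp,z -0.1308 0.1812 from now tool y,z cm 23.1 16.63
0.5 TCP yp,z -0.1474 0.158 from now tool y,z cm 24.76 18.95
0.35 TCP yp,z -0.1604 0.1326 from now tool y,z cm 26.06 21.49
0.25 TCP yp,z -0.1669 0.1147 from now tool y,z cm 26.71 23.28
0.15 TCP yp,z -0.1715 0.0963 from now tool y,z cm 27.17 25.12
0.05 TCP yp,z -0.1743 0.0775 from now tool y,z cm 27.45 27.0
0 TCP yp,z -0.175 0.068 from now tool y,z cm 27.52 27.95
```

servo_tool --increments '[[[0,0,0,4,0],[0,0,0,8,0],[0,0,2,9.9,0],[0,0,4,9.9,0],[0,0,5.5,9.9,0]]]'

```text
t: 9.5
tool_pos: [0.5224, 0.1637, 0.2483]
tool_rot: [3.125, 0.316, -0.003]
contact_force: [-0.8, 2.8, -1.2]
opening: 0.0003
grip_force: 1.1
```

servo_tool --increments '[[[0,0,1.2,0,0],[0,0,2.5,0,0],[0,0,4,0,0],[0,0,5.4,0.1,0]]]'

```text
t: 9.9
tool_pos: [0.5339, 0.1123, 0.2493]
tool_rot: [-3.125, -0.32, -0.002]
contact_force: [-1.7, 1.6, -0.0]
opening: 0.0001
grip_force: 1.0
```

servo_tool --increments '[[[0,0,1.4,0.3,0],[0,0,2.8,0.6,0],[0,0,4.1,1.0,0],[0,0,5.4,1.5,0]]]'

```text
t: 10.3
tool_pos: [0.5449, 0.0593, 0.2335]
tool_rot: [3.125, 0.32, 0.001]
contact_force: [0.0, 1.6, 2.7]
opening: -0.0003
grip_force: 0.8
```

servo_tool --increments '[[[0,0,1.3,0.7,0],[0,0,2.5,1.4,0],[0,0,3.7,2.2,0],[0,0,4.8,3.1,0]]]'

```text
t: 10.7
tool_pos: [0.5543, 0.0123, 0.2017]
tool_rot: [3.125, 0.32, -0.0]
contact_force: [-0.2, 0.4, 0.9]
opening: 0.0001
grip_force: 0.7
```

servo_tool --increments '[[[0,0,1,1,0],[0,0,2,2,0],[0,0,2.9,3.2,0],[0,0,3.6,4.3,0]]]'

```text
t: 11.1
tool_pos: [0.5622, -0.0233, 0.1594]
tool_rot: [3.124, 0.319, 0.002]
contact_force: [-0.2, 1.0, 1.6]
opening: 0.0002
grip_force: 0.5
```

servo_tool --increments '[[[0,0,0.7,1.3,0],[0,0,1.3,2.6,0],[0,0,1.7,3.5,0],[0,0,2,4.4,0],[0,0,2.2,5.3,0]]]'

```text
t: 11.6
tool_pos: [0.5658, -0.0434, 0.1055]
tool_rot: [-3.125, -0.32, 0.001]
contact_force: [-0.4, -0.0, 0.6]
opening: 0.0003
grip_force: 0.4
```

```bash
python3 - <<'E'
from h import *
goto(.5691,-.048,.068,11.7)
E
```

```text
t 11.6 pos [ 0.5658 -0.0434  0.1055] yaw 11.7 shift cm [0.23 0.52 3.75] turn 0.0 F [-0.43 -0.02  0.63] op 0.0003449375389667892 0.39831603881793853
```

servo_tool --increments '[[[0,0,0.1,0.8,0],[0,0,0.2,1.6,0],[0,0,0.3,2.2,0],[0,0,0.3,2.7,0],[0,0,0.3,2.7,0]]]'

```text
t: 12.1
tool_pos: [0.5659, -0.046, 0.0785]
tool_rot: [-3.125, -0.32, 0.002]
contact_force: [1.0, 0.8, 0.3]
opening: -0.0001
grip_force: 0.0
```

servo_tool --increments '[[[0,0,0,0.3,0],[0,0,0,0.6,0],[0,0,0,0.8,0],[0,0,0,0.8,0]]]'

```text
t: 12.5
tool_pos: [0.5664, -0.0462, 0.0713]
tool_rot: [-3.125, -0.32, 0.0]
contact_force: [0.4, -0.7, 0.4]
opening: -0.0005
grip_force: 0.0
```

```bash
python3 - <<'E'
from h import *
save('side','d7.png');save('scene','s7.png')
a=cv2.resize(cv2.imread('pics/d7.png')[120:320,180:380],None,fx=2,fy=2,interpolation=cv2.INTER_CUBIC)
b=cv2.resize(cv2.imread('pics/s7.png')[110:260,180:380],None,fx=2,fy=2,interpolation=cv2.INTER_CUBIC)
c=np.zeros((400,800,3),np.uint8);c[:,:400]=a;c[:300,400:]=b
cv2.imwrite('pics/v7.png',c)
E
```

```text
(no output)
```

View pics/v7.png

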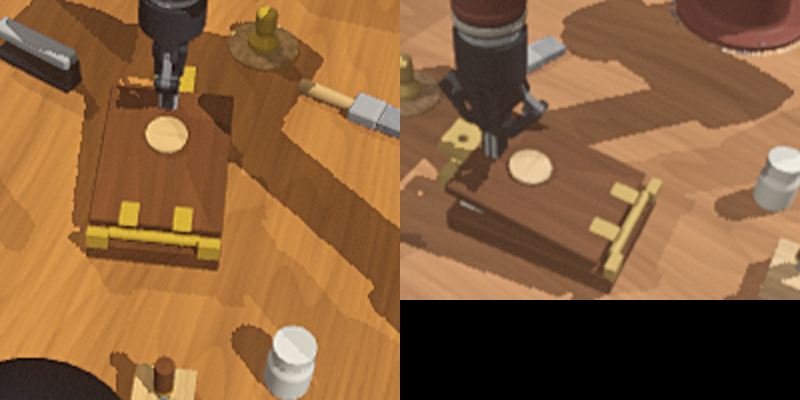

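The board lies nearly shut with fingers above it, and the weight and bystanders are in place. I'll press down until the force shows.

servo_tool --increments '[[[0,0,0,0.3,0],[0,0,0,0.3,0]]]'

```text
t: 12.8
tool_pos: [0.5664, -0.0462, 0.0682]
tool_rot: [-3.125, -0.32, 0.0]
contact_force: [-1.4, -0.6, 0.6]
opening: 0.0
grip_force: 0.1
```

servo_tool --increments '[[[0,0,0,0.3,0],[0,0,0,0.3,0]]]'

```text
t: 13.0
tool_pos: [0.5662, -0.0462, 0.065]
tool_rot: [-3.125, -0.32, 0.001]
contact_force: [0.1, 0.1, 0.1]
opening: 0.0
grip_force: 0.1
```

servo_tool --increments '[[[0,0,0,0.3,0],[0,0,0,0.3,0]]]'

```text
t: 13.2
tool_pos: [0.5662, -0.0462, 0.062]
tool_rot: [-3.125, -0.32, 0.001]
contact_force: [0.3, 0.7, 0.5]
opening: 0.0003
grip_force: 0.0
```

```bash
python3 - <<'E'
from h import *
for z in (.04,.052,.06,.07,.0713): print(z,proj('d7',[[.5664,-.0462,z]]),proj('s7',[[.5664,-.0462,z]]))
goto(.566,-.046,.06)
# pad and hole in d7/s7: pad d crop(167,135), s crop(130,167); s socket-area hole crop(62,139)
print('pad',[atz('d7',180+167/2,120+135/2,z) for z in (.05,.06,.07)],[atz('s7',180+130/2,110+167/2,z) for z in (.05,.06,.07)])
print('padtri',tri([('d7',180+167/2,120+135/2),('s7',180+130/2,110+167/2)]))
print('hole',[atz('s7',180+62/2,110+139/2,z) for z in (.03,.05,.06)])
E
```

```text
0.04 [[263.06138957 183.41904516]] [[227.27729157 196.47672584]]
0.052 [[263.21212859 180.01643354]] [[227.11950437 193.01656124]]
0.06 [[263.31388678 177.7194596 ]] [[227.01247741 190.66953382]]
0.07 [[263.44253529 174.8154943 ]] [[226.87657427 187.68927153]]
0.0713 [[263.45937944 174.43527352]] [[226.85873095 187.2979798 ]]
t 13.2 pos [ 0.5662 -0.0462  0.062 ] yaw 11.69 shift cm [-0.02 -0.02  0.2 ] turn None F [0.33 0.71 0.49] op 0.0003289740921729063 0.017008911595439713
pad [array([ 0.55856501, -0.02418877,  0.05      ]), array([ 0.55597518, -0.01504454,  0.06      ]), array([ 0.55338535, -0.0059003 ,  0.07      ])] [array([ 0.53908717, -0.01322115,  0.05      ]), array([ 0.54667418, -0.00716829,  0.06      ]), array([ 0.55426118, -0.00111543,  0.07      ])]
padtri [ 0.55336346 -0.00290013  0.07056004]
hole [array([ 0.54014835, -0.12476781,  0.03      ]), array([ 0.55480016, -0.10946362,  0.05      ]), array([ 0.56212607, -0.10181152,  0.06      ])]
```

```bash
python3 - <<'E'
from h import *
save('side','d8.png');save('scene','s8.png')
for c,pts in (('d',{'pad':(263,187),'hinge':(255,228),'finger':(263,165),'bcorner':(295,170),'weight':(312,130)}),('s',{'pad':(245,193),'hole':(211,179),'finger':(224,180),'hinge':(300,212),'weight':(184,140)})):
    a=cv2.imread(f'pics/{c}7.png');b=cv2.imread(f'pics/{c}8.png')
    for n,(u,v) in pts.items():
        t=a[v-7:v+8,u-9:u+10];w=b[v-17:v+18,u-19:u+20];r=cv2.matchTemplate(w,t,cv2.TM_CCOEFF_NORMED);_,m,_,l=cv2.minMaxLoc(r);print(c,n,l[0]-10,l[1]-10,round(m,3))
    d=np.abs(a.astype(int)-b).max(2)>25;ys,xs=np.nonzero(d);print(c,'changed',len(ys),xs.min() if len(xs) else 0,xs.max() if len(xs) else 0,ys.min() if len(xs) else 0,ys.max() if len(xs) else 0)
# colour column of finger in d8 rows
im=cv2.imread('pics/d7.png');im8=cv2.imread('pics/d8.png')
for v in range(164,188): print(v,im[v,256:272].max(1).tolist(),im8[v,256:272].max(1).tolist())
E
```

```text
d pad 0 1 0.943
d hinge 0 0 0.988
d finger 0 3 0.941
d bcorner 0 2 0.959
d weight 0 0 0.902
d changed 3768 56 511 3 277
s pad -1 2 0.947
s hole 0 3 0.954
s finger 0 3 0.989
s hinge 0 0 0.996
s weight 0 0 0.862
s changed 4637 77 461 0 257
164 [111, 66, 36, 39, 46, 55, 59, 66, 63, 47, 52, 42, 57, 149, 236, 223] [107, 71, 75, 78, 105, 145, 134, 135, 132, 76, 72, 71, 53, 78, 180, 220]
165 [80, 77, 40, 39, 41, 48, 50, 51, 48, 43, 43, 38, 56, 144, 215, 206] [121, 58, 60, 65, 97, 122, 122, 131, 129, 66, 73, 75, 70, 117, 214, 218]
166 [86, 83, 54, 59, 63, 50, 44, 41, 46, 43, 44, 35, 54, 112, 130, 127] [130, 66, 49, 56, 76, 95, 94, 98, 97, 59, 62, 57, 65, 161, 234, 220]
167 [84, 84, 78, 87, 96, 53, 43, 46, 50, 50, 52, 73, 96, 140, 140, 131] [91, 52, 40, 41, 47, 55, 58, 65, 72, 49, 50, 48, 65, 158, 219, 209]
168 [85, 86, 85, 96, 104, 56, 47, 50, 54, 50, 67, 123, 142, 140, 136, 135] [83, 69, 40, 40, 41, 45, 50, 47, 49, 43, 43, 32, 50, 103, 165, 149]
169 [83, 85, 82, 97, 101, 53, 47, 47, 50, 53, 71, 140, 155, 126, 137, 132] [84, 83, 52, 61, 64, 49, 45, 39, 46, 41, 41, 36, 54, 117, 136, 128]
170 
[... 2163 characters left out ...]
, 216, 208, 210, 212, 217, 219, 178]
184 [233, 232, 232, 234, 234, 234, 234, 234, 235, 235, 235, 234, 216, 218, 220, 223] [233, 230, 229, 230, 230, 231, 230, 231, 231, 230, 212, 215, 214, 214, 220, 219]
185 [231, 232, 232, 230, 230, 232, 233, 233, 234, 235, 236, 236, 225, 220, 221, 222] [233, 230, 231, 232, 231, 232, 232, 232, 232, 232, 219, 213, 214, 215, 217, 217]
186 [232, 234, 231, 227, 229, 228, 230, 229, 229, 229, 229, 233, 231, 215, 218, 220] [232, 230, 231, 232, 231, 232, 234, 234, 234, 236, 235, 223, 215, 217, 219, 222]
187 [235, 235, 235, 233, 232, 232, 232, 230, 226, 225, 225, 225, 225, 208, 211, 213] [232, 230, 230, 228, 228, 229, 229, 229, 229, 231, 233, 233, 222, 216, 218, 222]
```

The board follows the finger down (pad, hole and tip all shift together), so it is not yet fully shut. I'll keep pressing.

servo_tool --increments '[[[0,0,0,0.3,0],[0,0,0,0.3,0]]]'

```text
t: 13.5
tool_pos: [0.5663, -0.0463, 0.0591]
tool_rot: [-3.125, -0.32, 0.001]
contact_force: [0.2, -0.1, -0.9]
opening: 0.0002
grip_force: 0.1
```

servo_tool --increments '[[[0,0,0,0.3,0],[0,0,0,0.3,0]]]'

```text
t: 13.7
tool_pos: [0.5663, -0.0462, 0.056]
tool_rot: [-3.125, -0.32, 0.001]
contact_force: [0.9, 0.0, -0.3]
opening: 0.0003
grip_force: 0.0
```

servo_tool --increments '[[[0,0,0,0.3,0],[0,0,0,0.3,0]]]'

```text
t: 13.9
tool_pos: [0.5662, -0.0462, 0.053]
tool_rot: [-3.125, -0.32, 0.001]
contact_force: [-0.0, 0.7, -1.2]
opening: -0.0001
grip_force: 0.0
```

```bash
cat >> h.py <<'E'
def track(c,i,j,pts):
    a=cv2.imread(f'pics/{c}{i}.png');b=cv2.imread(f'pics/{c}{j}.png')
    for n,(u,v) in pts.items():
        t=a[v-7:v+8,u-9:u+10];w=b[v-17:v+18,u-19:u+20];r=cv2.matchTemplate(w,t,cv2.TM_CCOEFF_NORMED);_,m,_,l=cv2.minMaxLoc(r);print(c,n,l[0]-10,l[1]-10,round(m,3))
E
python3 - <<'E'
from h import *
save('side','d9.png');save('scene','s9.png')
track('d',8,9,{'pad':(263,188),'finger':(263,168),'bcorner':(295,172)})
track('s',8,9,{'pad':(244,195),'hole':(211,182),'finger':(224,183)})
s=cv2.imread('pics/s9.png');a=s[120:240,170:320]
cv2.imwrite('pics/v9.png',np.hstack([cv2.resize(a,(750,600),interpolation=cv2.INTER_CUBIC)]))
E
```

```text
d pad 0 2 0.925
d finger 0 3 0.945
d bcorner 0 3 0.956
s pad 0 2 0.959
s hole 0 3 0.898
s finger 0 3 0.944
```

```bash
python3 - <<'E'
from h import *
h=np.array([.5306,.1234,.04]);ax=np.array([.979,.203,0]);ay=np.array([-.203,.979,0])
def bp(r,w,n,th): return h+w*ax+r*(-np.cos(th)*ay+np.sin(th)*np.array([0,0,1]))+n*(np.sin(th)*ay+np.cos(th)*np.array([0,0,1]))
for th in (0,.05,.1,.15): print(th,'s hole,pad',proj('s9',[bp(.22,0,.009,th),bp(.13,0,.015,th),bp(.2,.075,.009,th),bp(.2,-.075,.009,th)]).round(1).tolist(),'d pad',proj('d9',[bp(.13,0,.015,th),bp(.2,-.075,.009,th),bp(.2,.075,.009,th)]).round(1).tolist())
for c,lo,hi in (('s9',(200,150),(300,240)),('d9',(225,160),(310,230))):
    i=cv2.imread(f'pics/{c}.png');g=i.min(2);g2=np.zeros_like(g);g2[lo[1]:hi[1],lo[0]:hi[0]]=(i[...,2]>170)[lo[1]:hi[1],lo[0]:hi[0]]
    n,l,s,cc=cv2.connectedComponentsWithStats(g2)
    print(c,[(s[k].tolist(),cc[k].round(1).tolist()) for k in range(1,n) if s[k,4]>60])
E
```

```text
0 s hole,pad [[210.6, 187.4], [243.3, 198.1], [201.2, 210.7], [232.5, 171.6]] d pad [[261.6, 192.1], [294.6, 176.2], [234.8, 170.5]]
0.05 s hole,pad [[210.6, 184.3], [243.7, 196.3], [201.1, 207.9], [232.7, 168.8]] d pad [[261.6, 190.5], [294.9, 173.5], [234.7, 167.8]]
0.1 s hole,pad [[210.7, 181.2], [244.2, 194.6], [201.1, 205.2], [233.0, 165.9]] d pad [[261.7, 189.0], [295.2, 171.0], [234.5, 165.2]]
0.15 s hole,pad [[211.1, 178.1], [244.8, 192.9], [201.4, 202.4], [233.5, 163.2]] d pad [[261.7, 187.6], [295.5, 168.6], [234.4, 162.8]]
s9 [([243, 150, 57, 17, 665], [267.2, 155.9]), ([200, 176, 20, 15, 175], [210.0, 184.1]), ([271, 177, 29, 18, 264], [289.7, 185.2]), ([234, 189, 21, 16, 270], [243.8, 196.3]), ([284, 202, 15, 10, 93], [291.1, 206.3]), ([284, 210, 16, 30, 137], [292.1, 226.1]), ([274, 219, 15, 11, 104], [281.1, 224.2])]
d9 [([253, 182, 21, 17, 278], [262.9, 189.6]), ([292, 202, 18, 28, 383], [300.2, 218.2]), ([240, 221, 10, 9, 78], [244.3, 225.2])]
```

View pics/v9.png

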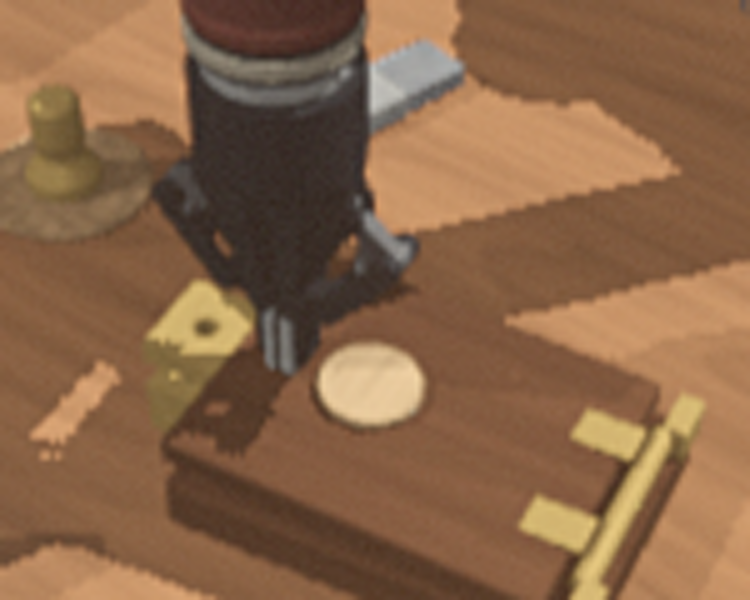

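The board now matches 0.05 rad: pad at (243.8,196.3), hole at (211,185). I'll press a bit more to confirm that the spring takes up.

servo_tool --increments '[[[0,0,0,0.3,0],[0,0,0,0.3,0]]]'

```text
t: 14.2
tool_pos: [0.5667, -0.0464, 0.0505]
tool_rot: [3.125, 0.32, 0.0]
contact_force: [0.3, -1.0, 2.7]
opening: 0.0001
grip_force: 1.1
```

servo_tool --increments '[[[0,0,0,0.3,0],[0,0,0,0.3,0]]]'

```text
t: 14.4
tool_pos: [0.5668, -0.0467, 0.0477]
tool_rot: [3.124, 0.32, 0.001]
contact_force: [-0.1, -1.9, 3.0]
opening: 0.0004
grip_force: 1.6
```

servo_tool --increments '[[[0,0,0,0.3,0],[0,0,0,0.3,0]]]'

```text
t: 14.6
tool_pos: [0.5669, -0.0468, 0.0447]
tool_rot: [3.124, 0.32, 0.001]
contact_force: [0.2, -3.1, 4.5]
opening: -0.0
grip_force: 2.1
```

servo_tool --increments '[[[0,0,0,0.3,0],[0,0,0,0.3,0]]]'

```text
t: 14.8
tool_pos: [0.567, -0.0468, 0.0419]
tool_rot: [3.124, 0.32, 0.002]
contact_force: [0.2, -3.2, 6.3]
opening: -0.0
grip_force: 2.7
```

servo_tool --increments '[[[0,0,0,-3,0],[0,0,0,-7,0],[0,0,0,-12,0],[0,0,0,-15,0],[0,0,0,-15,0]]]'

```text
t: 15.3
tool_pos: [0.5692, -0.0462, 0.1972]
tool_rot: [3.124, 0.32, 0.014]
contact_force: [0.6, -0.5, 0.2]
opening: -0.0
grip_force: 0.0
```

servo_tool --increments '[[[0,0,0,0,0],[0,0,0,0,0]]]'

```text
t: 15.5
tool_pos: [0.565, -0.0457, 0.1888]
tool_rot: [-3.123, -0.32, 0.007]
contact_force: [1.0, 0.3, -0.6]
opening: 0.0
grip_force: 0.0
```

```bash
cat >> h.py <<'E'
def hole(fn,box=None):
    i=cv2.imread('pics/'+fn+'.png');v=cv2.cvtColor(i,cv2.COLOR_BGR2HSV)
    m=cv2.inRange(v,(17,120,60),(35,255,255));cs,hr=cv2.findContours(m,cv2.RETR_CCOMP,cv2.CHAIN_APPROX_NONE)
    out=[]
    for k,c in enumerate(cs):
        A=cv2.contourArea(c)
        if hr[0][k][3]>=0 and A>30:
            p=hr[0][k][3]; M=cv2.moments(c); out.append((round(M['m10']/M['m00'],1),round(M['m01']/M['m00'],1),A,'in',cv2.contourArea(cs[p]),cv2.boundingRect(cs[p])))
    return out
E
python3 - <<'E'
from h import *
goto(.46,.298,.2,11.7);save('wrist','w10.png')
print(hole('w10'));print(proj('w10',[[.5752,-.092,.0597]]))
save('scene','s10.png');save('side','d10.png')
track('s',9,10,{'pad':(244,197),'hole':(211,185)})
E
```

```text
t 15.5 pos [ 0.565  -0.0457  0.1888] yaw 11.7 shift cm [ -3.32 -35.79  -1.03] turn -0.0 F [ 1.02  0.3  -0.6 ] op 3.2046893371591776e-06 0.0
[(43.9, 285.0, 52.0, 'in', 362.5, (19, 278, 50, 17)), (484.8, 273.1, 49.0, 'in', 3465.0, (425, 247, 87, 74)), (360.6, 179.2, 31.5, 'in', 12043.5, (282, 50, 146, 177)), (374.2, 159.4, 80.0, 'in', 12043.5, (282, 50, 146, 177)), (408.5, 65.1, 59.5, 'in', 12043.5, (282, 50, 146, 177)), (12.9, 196.9, 39.0, 'in', 23635.0, (0, 0, 315, 255)), (11.5, 17.2, 47.5, 'in', 23635.0, (0, 0, 315, 255)), (103.7, 18.7, 197.5, 'in', 23635.0, (0, 0, 315, 255)), (294.9, 14.8, 43.0, 'in', 23635.0, (0, 0, 315, 255)), (183.7, 13.0, 65.5, 'in', 23635.0, (0, 0, 315, 255)), (68.1, 10.7, 70.0, 'in', 23635.0, (0, 0, 315, 255))]
[[303.94542331 180.31745614]]
s pad 0 0 0.977
s hole 0 0 0.745
```

```bash
python3 - <<'E'
from h import *
i=cv2.imread('pics/w10.png');v=cv2.cvtColor(i,cv2.COLOR_BGR2HSV)
print('R');print(i[145:215:3,264:348:3,2])
print('B');print(i[145:215:3,264:348:3,0])
E
```

```text
R
[[183 183 183 183 183 183 154 173 170 173 172 175 174 174 173 174 173 177
  179 180 183 202 204 204 205 205 205 206]
 [183 182 183 183 183 182 152 176 174 181 181 184 182 182 179 183 181 186
  186 189 190 186 196 203 203 206 205 206]
 [186 186 186 187 187 187 156 251 250 248 249 248 249 250 249 249 247 249
  247 249 247 247 247 214 203 203 204 204]
 [189 190 189 190 190 191 155 254 255 254 254 254 254 255 254 254 254 254
  254 254 254 254 254 206 196 192 198 202]
 [187 187 187 187 188 189 153 254 255 254 254 254 255 255 254 254 254 254
  254 254 254 254 254 193 193 191 192 190]
 [190 190 188 189 189 190 154 254 255 254 254 254 255 255 254 254 254 254
  254 254 254 254 254 197 197 198 198 199]
 [194 193 193 194 195 195 155 254 255 254 254 254 255 255 254 254 254 254
  254 254 254 254 255 202 200 201 200 201]
 [190 191 190 191 192 193 149 254 255 254 254 254 255 255 254 254 254 254
  254 254 254 254 255 204 254 254 254 254]
 [183 182 183 184 183 185 143 254 255 254 254 254 255 255 254 254 254 254
  254 254 254 255 255 201 251 254 254 254]
 [181 181 181 181 181 181 146 254 255 254 254
[... 3821 characters left out ...]
 65  66  66  66  66  64  72 103 102 102 102 101 103 102 101 100 102 101
  100 101 101 104  97  99  99 101 101 101]
 [ 66  66  66  66  65  63  76 102 103 102 101 102 103 101 100 101 100 101
  101 101 102 103  95  94  93  95  99  99]
 [ 66  65  66  66  65  64  77 103 103 101 101 102 103 101 101  99 100  99
  100 102 101 104  97  98  96  97  97  96]
 [ 65  67  65  66  64  63  57  72  69  69  75  78  79  80  82  79  93 100
  101 100  99 101  98  98  99  96  96  91]
 [ 66  67  66  66  66  63  54  63  63  63  63  63  62  63  63  64  66  76
   87 106 106 103 102 100  92  90  90  90]
 [ 69  70  69  65  66  63  55  62  63  64  63  64  64  64  64  63  64  65
   64  65 104 104 101 100  99 100  96  95]]
```

The hole is a dark disc on the bright tongue in w10, centred at (306,180). I'll view the pin from the same relative pose so the calibration bias cancels.

```bash
python3 - <<'E'
from h import *
i=cv2.imread('pics/w10.png');m=np.zeros(i.shape[:2],np.uint8);m[165:195,291:321]=(i[165:195,291:321,0]<80)
M=cv2.moments(m,True);u,v=M['m10']/M['m00'],M['m01']/M['m00'];print(u,v,M['m00'],atz('w10',u,v,.0597),np.load('pics/w10.npz')['pos'])
goto(.45,.344,.223,11.7)
E
```

```text
305.8205128205128 180.01538461538462 195.0 [ 0.57577234 -0.09346977  0.0597    ] [ 0.56503174 -0.0457086   0.1887679 ]
t 15.65 pos [ 0.5653 -0.0459  0.1891] yaw 11.69 shift cm [ -3.4  -40.53  -3.31] turn -0.01 F [-0.8  -0.04  0.59] op -0.00018655173256393326 0.0
```

servo_tool --increments '[[[0,-0.4,-4.4,-3.3,0],[0,-0.8,-8.8,-3.3,0],[0,-1.2,-13.2,-3.3,0],[3,-1.6,-17.6,-3.3,0],[5,-2,-22,-3.3,0]]]'

```text
t: 16.15
tool_pos: [0.5011, 0.1666, 0.2234]
tool_rot: [-3.125, -0.32, 0.002]
contact_force: [1.0, 0.4, 0.1]
opening: 0.0288
grip_force: 0.0
```

servo_tool --increments '[[[5,-0.4,-4.4,0,0],[5,-0.8,-8.8,0,0],[5,-1.2,-13.2,0,0],[5,-1.4,-17,0,0],[5,-1.4,-18.5,0,0]]]'

```text
t: 16.65
tool_pos: [0.4494, 0.3459, 0.2232]
tool_rot: [3.125, 0.325, -0.003]
contact_force: [0.4, -0.9, 0.5]
opening: 0.0502
grip_force: 0.0
```

servo_tool --increments '[[[5,0,0,0,0],[5,0,0,0,0],[5,0,0,0,0]]]'

```text
t: 16.95
tool_pos: [0.4516, 0.3421, 0.2242]
tool_rot: [3.125, 0.317, -0.001]
contact_force: [-0.1, 0.1, -0.5]
opening: 0.0501
grip_force: 0.0
```

```bash
python3 - <<'E'
from h import *
goto(.46,.298,.15,11.7);save('wrist','w11.png')
u,v=proj('w11',[[.46,.298,.094]])[0].astype(int);print(u,v)
i=cv2.imread('pics/w11.png');v0=v-36;u0=u-42
print('R');print(i[v0:v0+72:3,u0:u0+84:3,2])
E
```

```text
t 16.95 pos [0.4516 0.3421 0.2242] yaw 11.6 shift cm [-0.06  4.49  7.42] turn -0.1 F [-0.12  0.15 -0.53] op 0.0501414432473358 0.0
300 181
R
[[223 209 246 253 253 253 253 253 253 253 253 253 253 253 222 184 184 185
  183 185 184 182 174 154 155 156 156 240]
 [223 216 247 253 253 253 253 253 253 253 253 253 253 223 181 180 179 179
  179 178 177 176 169 151 152 152 182 234]
 [222 201 248 252 252 252 249 250 250 250 250 250 210 173 175 175 174 174
  173 173 173 173 234 154 154 148 189 224]
 [219 212 247 251 251 251 251 251 252 252 251 252 178 177 178 177 178 177
  177 177 176 251 226 150 144 145 227 228]
 [213 200 253 253 253 253 253 253 253 253 253 253 180 180 188 187 187 186
  185 185 253 253 208 141 141 142 187 226]
 [218 200 253 253 253 253 253 253 253 253 227 168 100 107 124 182 187 186
  186 253 253 253 173 149 147 146 228 227]
 [220 204 253 253 253 253 253 253 253 246 127  98  99 101 102 108 184 184
  253 253 253 253 149 147 148 150 234 235]
 [210 193 253 253 253 253 251 246 250 167 101  98  98 100 102 102 152 253
  253 253 252 252 152 150 149 150 233 233]
 [220 198 252 252 252 2
[... 1149 characters left out ...]
209 210 210 211 213 211 213 211 213 209 208 208 220 227 227 227 226 225
  226 226 226 226 226 226 226 226 225 225]
 [218 218 216 213 211 211 211 211 211 211 219 231 231 230 230 228 228 227
  227 227 227 227 226 225 225 225 225 225]
 [225 226 219 218 228 219 219 222 215 222 230 230 229 230 230 230 230 231
  230 230 229 228 227 229 228 228 227 226]
 [237 235 236 237 237 235 237 236 233 235 235 233 234 232 228 228 229 226
  228 228 227 229 228 227 226 222 226 218]
 [228 228 228 226 226 226 226 227 227 227 227 226 225 224 223 224 224 222
  220 218 217 217 216 216 216 217 217 218]
 [232 233 233 232 232 232 232 231 229 229 228 229 229 229 230 230 229 228
  227 226 225 225 224 222 220 219 219 219]]
```

```bash
python3 - <<'E'
from h import *
i=cv2.imread('pics/w11.png');R_=i[160:200,280:325,2].astype(int);m=((R_>125)&(R_<166)).astype(np.uint8)
n,l,s,c=cv2.connectedComponentsWithStats(cv2.morphologyEx(m,cv2.MORPH_OPEN,np.ones((3,3),np.uint8)));k=1+s[1:,4].argmax();print(s[k],c[k]+[280,160])
cnt=cv2.findContours((l==k).astype(np.uint8),0,1)[0][0];e=cv2.fitEllipse(cv2.convexHull(cnt));print(e)
u,v=e[0][0]+280,e[0][1]+160;p=atz('w11',u,v,.094);print('pin',p,u,v)
goto(p[0],p[1],.15,11.7)
E
```

```text
[ 10   9  22  20 351] [301.02564103 178.64387464]
((21.002248764038086, 18.708328247070312), (19.842578887939453, 22.282001495361328), 69.40472412109375)
pin [0.4627729  0.29802332 0.094     ] 301.0022487640381 178.7083282470703
t 17.0 pos [0.4516 0.3421 0.2243] yaw 11.59 shift cm [0.21 4.54 7.43] turn -0.11 F [0.53 0.79 0.33] op 0.04972193885299203 0.0
```

servo_tool --increments '[[[5,0.1,2.2,1,-0.1],[5,0.2,4.5,3,-0.1],[5,0.2,4.5,7,-0.1],[5,0.2,4.5,8,-0.1],[5,0.2,4.5,8,-0.1]]]'

```text
t: 17.5
tool_pos: [0.461, 0.2984, 0.1423]
tool_rot: [3.124, 0.321, -0.007]
contact_force: [-0.1, 0.9, 0.5]
opening: 0.0499
grip_force: 0.0
```

servo_tool --increments '[[[5,0,0,0,0]]]'

```text
t: 17.6
tool_pos: [0.463, 0.3, 0.1459]
tool_rot: [-3.124, -0.322, -0.002]
contact_force: [0.1, 0.1, 0.2]
opening: 0.0502
grip_force: 0.0
```

```bash
python3 - <<'E'
from h import *
goto(.4628,.2980,.074,11.7)
E
```

```text
t 17.6 pos [0.463  0.3    0.1459] yaw 11.78 shift cm [-0.07  0.19  7.19] turn 0.08 F [0.11 0.1  0.22] op 0.050162207321569945 0.0
```

servo_tool --increments '[[[5,0,0.1,2.5,0],[5,0,0.1,5,0],[5,0,0.1,7,0],[5,0,0.1,7.1,0],[5,0,0.1,7.1,0]]]'

```text
t: 18.1
tool_pos: [0.4634, 0.2995, 0.0752]
tool_rot: [-3.124, -0.323, -0.003]
contact_force: [-0.4, -0.3, 0.4]
opening: 0.0499
grip_force: 0.0
```

servo_tool --increments '[[[1.5,0,0,0,0],[1.5,0,0,0,0],[1.5,0,0,0,0],[1.5,0,0,0,0],[1.5,0,0,0,0]]]' --newtons 50

```text
t: 18.6
tool_pos: [0.4638, 0.2995, 0.0756]
tool_rot: [-3.124, -0.323, -0.005]
contact_force: [-0.9, 0.3, 5.9]
opening: 0.018
grip_force: 48.7
```

servo_tool --increments '[[[1.5,0,0,0,0],[1.5,0,0,0,0]]]'

```text
t: 18.8
tool_pos: [0.4639, 0.2995, 0.0756]
tool_rot: [-3.124, -0.323, -0.006]
contact_force: [0.3, 1.1, 5.5]
opening: 0.0175
grip_force: 48.7
```

```bash
python3 - <<'E'
from h import *
goto(.4628,.2980,.074,11.7)
E
```

```text
t 18.8 pos [0.4639 0.2995 0.0756] yaw 11.79 shift cm [-0.14  0.13  0.16] turn 0.09 F [0.26 1.08 5.54] op 0.017505620727617823 48.737969398498535
```

servo_tool --increments '[[[1.5,0,0,-1,0],[1.5,0,0,-3,0],[1.5,0,0,-6,0],[1.5,0,0,-10,0],[1.5,0,0,-12.5,0]]]'

```text
t: 19.3
tool_pos: [0.4629, 0.299, 0.2018]
tool_rot: [-3.124, -0.323, -0.004]
contact_force: [1.8, 0.1, 0.1]
opening: 0.0176
grip_force: 48.9
```

servo_tool --increments '[[[1.5,0,0,0,0]]]'

```text
t: 19.4
tool_pos: [0.4647, 0.2999, 0.2041]
tool_rot: [-3.122, -0.323, -0.013]
contact_force: [0.5, 0.4, -0.8]
opening: 0.0176
grip_force: 48.9
```

```bash
python3 - <<'E'
from h import *
goto(.5769,-.0920,.2,11.7);save('wrist','w12.png')
i=cv2.imread('pics/w12.png')
# tool-frame projections: pin axis points
d=np.load('pics/w12.npz');Rt=R.from_rotvec(d['rot']).as_matrix()
for a in (-.02,.0,.022,.03,.045,.068): print(a,proj('w12',d['pos']+Rt@[0,0,a]).round(1))
E
```

```text
t 19.4 pos [0.4647 0.2999 0.2041] yaw 11.8 shift cm [ 2.97 40.65  0.35] turn 0.1 F [ 0.53  0.43 -0.81] op 0.01755755148953927 48.943047523498535
-0.02 [[245.9 275. ]]
0.0 [[246.2 253. ]]
0.022 [[246.4 234. ]]
0.03 [[246.4 228.2]]
0.045 [[246.5 218.4]]
0.068 [[246.7 205.7]]
```

servo_tool --increments '[[[1.5,0.3,4.4,0,0],[1.5,0.6,8.8,0,0],[1.5,0.9,13.2,0,0],[1.5,1.2,17.6,0,0],[1.5,1.5,22,0,0.1]]]'

```text
t: 19.95
tool_pos: [0.5208, 0.0848, 0.196]
tool_rot: [-3.125, -0.32, 0.006]
contact_force: [0.2, 0.4, -0.3]
opening: 0.0172
grip_force: 49.1
```

servo_tool --increments '[[[1.5,0.3,4.4,0,0],[1.5,0.6,8.8,0,0],[1.5,0.9,13.2,0,0],[1.5,1.2,16.5,0,0],[1.5,1.4,18.6,0,0]]]'

```text
t: 20.45
tool_pos: [0.5724, -0.095, 0.1957]
tool_rot: [-3.124, -0.316, 0.006]
contact_force: [-1.0, 0.4, -0.1]
opening: 0.0176
grip_force: 49.1
```

servo_tool --increments '[[[1.5,0,0,3,0],[1.5,0,0,5,0],[1.5,0,0,5,0],[1.5,0,0,5,0]]]'

```text
t: 20.85
tool_pos: [0.5723, -0.0924, 0.1468]
tool_rot: [-3.124, -0.32, 0.005]
contact_force: [0.8, 0.8, 0.1]
opening: 0.0174
grip_force: 49.1
```

```bash
python3 - <<'E'
from h import *
goto(.5769,-.0920,.143,11.7);save('wrist','w13.png')
i=cv2.imread('pics/w13.png')
u,v=proj('w13',[[.5769,-.092,.060]])[0].astype(int);print(u,v)
np.set_printoptions(linewidth=250)
print(i[150:262:3,u-33:u+34:3,2])
E
```

```text
t 20.85 pos [ 0.5723 -0.0924  0.1468] yaw 11.7 shift cm [0.46 0.05 0.38] turn 0.0 F [0.76 0.83 0.07] op 0.01739750156669828 49.09773051738739
247 190
[[194 195 162 113 133 160 161 162 164 164 164 162 163 163 163 163 164 166 166 166 168 196 209]
 [193 193 162 114 168 211 208 210 209 211 214 213 210 208 209 209 206 212 212 213 211 215 207]
 [194 195 166 122 162 163 162 165 166 165 166 164 165 165 164 166 168 169 169 170 173 172 207]
 [198 199 170 247 255 255 255 255 255 255 255 255 255 255 254 254 254 254 254 254 254 254 223]
 [202 203 173 247 255 255 255 255 255 255 255 255 255 255 255 255 255 255 255 255 255 255 203]
 [200 200 174 237 255 255 255 255 255 255 255 255 255 255 255 255 255 255 255 255 255 212 200]
 [199 199 176 243 255 255 255 255 255 255 255 255 255 255 255 255 255 255 255 254 212 212 204]
 [206 205 182 244 255 255 255 255 255 255 255 255 255 255 255 255 255 255 253 213 213 212 209]
 [206 207 184 237 255 255 255 255 255 255 255 255 255 255 255 255 255 251 213 213 214 213 204]
 [202 203 180 225 255 255 255 255 255 255 255 255 255 255 255 255 255 211 213 213 213 213 209]

[... 1960 characters left out ...]
5 105 104 101  76  84 143 142 141]
 [139 139 139 135  72  83  81  84  88  91  94  97  99  92  88  88  86  95  72  74 140 140 140]
 [139 138 138 118  68  72  80  84  86  88  93  96  99  96  90  85  85  83  66  69 139 139 140]
 [137 137 137 105  64  70  77  82  85  87  92  94  97  98  91  83  82  81  64  67 133 138 138]
 [136 136 136  76  61  67  76  80  82  87  90  92  96  97  87  80  79  79  63  65 116 137 137]
 [135 136 136  60  58  64  74  79  82  87  99 100 100  91  91  79  77  77  62  62 102 138 137]
 [134 134 135  58  57  65  75  84  99 114 113 116 109  97  97  85  77  76  64  58  77 136 136]
 [134 134 134  57  55  67  83 109 112 112 107 100  96  92  94  94 124  77  63  55  57 134 136]]
```

```bash
python3 - <<'E'
from h import *
d=np.load('pics/w13.npz');Rt=R.from_rotvec(d['rot']).as_matrix()
i=cv2.imread('pics/w13.png').astype(int)
m=np.zeros(i.shape[:2],np.uint8);m[181:203,238:264]=i[181:203,238:264,0]<80;M=cv2.moments(m,True);u,v=M['m10']/M['m00'],M['m01']/M['m00']
h=atz('w13',u,v,.060);print('hole px',u,v,M['m00'],'tool',(Rt.T@(h-d['pos'])*100).round(2))
for tv in (206,208,210): t=atz('w13',249.7,tv,d['pos'][2]-.0676);print('tip',tv,(Rt.T@(t-d['pos'])*100).round(2))
for r in range(198,226,2): print(r,i[r,240:262,2])
goto(.5769,-.0920,.143,11.7)
E
```

```text
hole px 250.8421052631579 191.55465587044534 247.0 tool [0.41 0.29 8.68]
tip 206 [-0.01  0.2   6.76]
tip 208 [-0.15  0.2   6.76]
tip 210 [-0.29  0.2   6.76]
198 [255 255 255 252 241 238 224 196 182 176 171 168 165 161 166 179 215 243
 249 252 255 255]
200 [255 255 255 255 255 253 246 241 238 236 235 235 235 239 243 244 249 253
 254 255 255 255]
202 [255 255 255 255 255 255 255 255 254 254 253 253 254 254 254 255 255 255
 255 255 255 255]
204 [255 255 255 255 255 255 251 234 214 226 226 237 250 254 255 255 255 255
 255 255 255 255]
206 [255 255 255 254 209 133 135 139 142 145 149 152 153 164 204 251 255 255
 255 255 255 255]
208 [255 255 248 154 132 133 136 139 142 145 149 152 153 153 154 177 249 255
 255 255 255 255]
210 [255 255 238 138 130 133 135 138 142 144 148 151 153 153 154 152 198 252
 255 255 255 255]
212 [255 254 213 135 129 133 135 138 141 145 148 150 152 152 153 151 199 252
 255 255 255 255]
214 [255 252 172 133 129 131 134 138 141 145 148 151 152 152 152 151 198 252
 255 255 255 255]
216 [255 252 154 131 128 131 134 138 141 144 146 149 151 151 151 149 169 248
 255 255 255 255]
218 [255 251 138 131 132 139 143 146 150 152 153 155 156 154 151 149 169 248
 255 255 255 255]
220 [244 178 146 148 151 152 155 157 159 161 163 165 168 169 170 169 177 231
 253 255 255 255]
222 [173 233 231 164 160 150 146 147 155 165 166 163 163 163 158 165 179 178
 171 192 238 254]
224 [222 152 120 106 107 109 110 109 111 110 112 113 114 114 116 115 125 154
 178 185 180 173]
t 20.9 pos [ 0.5733 -0.0926  0.1483] yaw 11.71 shift cm [0.37 0.01 0.53] turn 0.01 F [ 0.06 -0.14 -0.83] op 0.017537576639938254 49.096582531929016
```

servo_tool --increments '[[[1.5,0.4,0,0.8,0],[1.5,0.4,0,0.8,0],[1.5,0.4,0,0.8,0],[1.5,0.4,0,0.8,0],[1.5,0.4,0,0.8,0]]]'

```text
t: 21.4
tool_pos: [0.5776, -0.092, 0.1409]
tool_rot: [3.125, 0.32, 0.001]
contact_force: [-0.7, -0.4, 0.7]
opening: 0.0174
grip_force: 49.1
```

```bash
cat > m.py <<'E'
from h import *
import sys
f=sys.argv[1];save('wrist',f+'.png')
d=np.load(f'pics/{f}.npz');Rt=R.from_rotvec(d['rot']).as_matrix();i=cv2.imread(f'pics/{f}.png').astype(int)
u,v=proj(f,[[.5769,-.092,.060]])[0].astype(int);print('pred hole',u,v,'pos',d['pos'])
goto(.5769,-.0920,.143,11.7)
np.set_printoptions(linewidth=250)
print(u-26);
for r in range(v-18,v+34,2): print(r,i[r,u-26:u+26:2,0])
E
python3 m.py w14
```

```text
pred hole 246 200 pos [ 0.57756999 -0.09200079  0.14092295]
t 21.45 pos [ 0.5775 -0.092   0.1408] yaw 11.7 shift cm [-0.06 -0.01 -0.22] turn -0.0 F [ 0.03  0.2  -0.88] op 0.01749752940997866 49.093923568725586
220
182 [ 54  94 110 112 113 111 110 113 111 109 111 112 112 111 110 110 109 108 110 109  94  64  67  67  66  67]
184 [ 53  93 111 112 112 111 112 112 111 109 112 113 113 112 110 109 109 107 109  66  66  65  67  68  67  67]
186 [ 56  93 111 112 113 110 111 112 111 109 111 113 113 112 111 109 109 107 109  92  67  66  67  67  67  68]
188 [ 54  93 110 112 114 111 112 112 110 110 111 114 112 111 110 110 110 107 110 109  66  66  67  67  67  67]
190 [ 54  91 112 112 114 110 110 113 110 113 111 114 114 112 109 109 110 107 110 101  67  65  67  67  67  67]
192 [ 53  86 112 112 114 110 110 112 110 110 111 112 113 105  99  99 100 103 109 103  92  91  82  67  92 100]
194 [ 54  86 112 112 113 111 112 111 109 109 111 109  92  67  57  48  58  79 105 108 107 106  93  68 108 108]
196 [ 56  88 111 112 114 111 111 111 111 111 109  89  59  48  47  48  47  48  73 102 107 107 109 109 108 108]
198 [ 
[... 1273 characters left out ...]
 56  59  70  97 110 108 108 107 109 110]
222 [ 51  55 101 102 102 101 111 112 103  57  51  55  54  49  51  54  54  54  58  58  78 107 107 108 109 109]
224 [ 52  53 102 102 111 112 112  97  54  82  66  37  39  38  39  38  38  40  42  59  59  66 108 108 108 109]
226 [ 53  55 101 108 113 112 106  59  67  35  35  37  38  38  38  39  39  40  40  42  51  61  78 108 108 109]
228 [ 54  50 112 112 114 112  72  85  35  35  36  34  39  38  39  39  40  39  39  41  41  41  57 101 108 109]
230 [ 53  45  67  65  67 106  79  41  34  33  35  37  38  38  39  40  40  40  40  41  42  41  49  76 108 109]
232 [ 45  46  67  67  67  87  57  36  33  34  35  36  36  40  39  38  40  39  41  42  41  40  42  65 109 108]
```

```bash
python3 - <<'E'
from h import *
d=np.load('pics/w14.npz');Rt=R.from_rotvec(d['rot']).as_matrix()
for z in (.058,.060,.062): print('hole',(Rt.T@(atz('w14',249.6,202,z)-d['pos'])*100).round(2))
for tv in (207,208,209): print('tip',(Rt.T@(atz('w14',249.5,tv,.0732)-d['pos'])*100).round(2))
E
```

```text
hole [-0.24  0.2   8.29]
hole [-0.18  0.2   8.09]
hole [-0.11  0.2   7.89]
tip [-0.08  0.19  6.77]
tip [-0.15  0.19  6.77]
tip [-0.22  0.19  6.77]
```

Pin tip and hole agree within about half a millimetre. I'll lower it slowly.

servo_tool --increments '[[[1.5,0,0,0.5,0],[1.5,0,0,1,0],[1.5,0,0,1.4,0],[1.5,0,0,1.7,0],[1.5,0,0,1.7,0]]]'

```text
t: 21.95
tool_pos: [0.5768, -0.0919, 0.1225]
tool_rot: [-3.125, -0.32, 0.002]
contact_force: [-0.5, -0.8, 0.3]
opening: 0.0175
grip_force: 49.1
```

servo_tool --increments '[[[1.5,0,0,0.4,0],[1.5,0,0,0.7,0],[1.5,0,0,0.7,0]]]'

```text
t: 22.25
tool_pos: [0.577, -0.0919, 0.1159]
tool_rot: [-3.125, -0.32, 0.001]
contact_force: [-0.4, -0.7, -0.9]
opening: 0.0173
grip_force: 49.1
```

servo_tool --increments '[[[1.5,0,0,0.5,0],[1.5,0,0,1,0],[1.5,0,0,1.4,0],[1.5,0,0,1.4,0]]]'

```text
t: 22.65
tool_pos: [0.5769, -0.092, 0.1015]
tool_rot: [-3.125, -0.32, 0.002]
contact_force: [0.1, -0.4, -0.3]
opening: 0.0175
grip_force: 49.0
```

servo_tool --increments '[[[1.5,0,0,0.3,0],[1.5,0,0,0.6,0],[1.5,0,0,0.6,0]]]'

```text
t: 22.95
tool_pos: [0.5771, -0.092, 0.096]
tool_rot: [-3.125, -0.32, 0.001]
contact_force: [0.4, -0.2, -0.7]
opening: 0.0175
grip_force: 49.0
```

servo_tool --increments '[[[1.5,0,0,0.3,0],[1.5,0,0,0.6,0],[1.5,0,0,0.6,0]]]'

```text
t: 23.25
tool_pos: [0.5771, -0.092, 0.0899]
tool_rot: [3.125, 0.32, -0.001]
contact_force: [0.6, -0.9, -1.2]
opening: 0.0178
grip_force: 49.0
```

servo_tool --increments '[[[1.5,0,0,0.3,0],[1.5,0,0,0.6,0],[1.5,0,0,0.6,0]]]'

```text
t: 23.55
tool_pos: [0.5771, -0.0921, 0.084]
tool_rot: [3.125, 0.32, -0.001]
contact_force: [0.4, -1.7, -1.3]
opening: 0.0175
grip_force: 49.0
```

servo_tool --increments '[[[1.5,0,0,0.3,0],[1.5,0,0,0.5,0],[1.5,0,0,0.5,0]]]'

```text
t: 23.85
tool_pos: [0.5775, -0.0922, 0.0795]
tool_rot: [3.125, 0.32, 0.0]
contact_force: [-0.2, -1.0, 1.9]
opening: 0.0176
grip_force: 49.2
```

servo_tool --increments '[[[1.5,0,0,0.3,0],[1.5,0,0,0.3,0],[1.5,0,0,0.3,0]]]'

```text
t: 24.15
tool_pos: [0.5776, -0.0922, 0.0767]
tool_rot: [3.125, 0.32, 0.001]
contact_force: [-0.5, -1.5, 2.8]
opening: 0.0172
grip_force: 49.3
```

servo_tool --increments '[[[1.5,0,0,0.2,0],[1.5,0,0,0.4,0],[1.5,0,0,0.4,0]]]'

```text
t: 24.45
tool_pos: [0.5775, -0.0923, 0.0725]
tool_rot: [3.125, 0.32, 0.0]
contact_force: [0.4, -2.1, 3.5]
opening: 0.0173
grip_force: 49.3
```

servo_tool --increments '[[[1.5,0,0,0.2,0],[1.5,0,0,0.2,0],[1.5,0,0,0.2,0]]]'

```text
t: 24.75
tool_pos: [0.5776, -0.0922, 0.0707]
tool_rot: [3.125, 0.32, 0.001]
contact_force: [0.6, -2.7, 4.4]
opening: 0.0175
grip_force: 49.4
```

servo_tool --increments '[[[1.5,0,0,0.1,0],[1.5,0,0,0.2,0],[1.5,0,0,0.2,0]]]'

```text
t: 25.05
tool_pos: [0.5778, -0.0922, 0.069]
tool_rot: [3.125, 0.32, 0.001]
contact_force: [0.2, -2.1, 4.9]
opening: 0.0174
grip_force: 49.5
```

```bash
python3 - <<'E'
from h import *
goto(.557,-.0039,.12);save('scene','s15.png');save('side','d15.png');print(ctrl.get_obs()['contact_force'])
E
```

```text
t 25.05 pos [ 0.5778 -0.0922  0.069 ] yaw 11.69 shift cm [-0.24 -9.07 -5.11] turn None F [ 0.16 -2.14  4.87] op 0.01741402606131266 49.54811990261078
[ 0.14199521 -3.22032279  5.6536509 ]
```

servo_tool --increments '[[[1.5,0,0,0.1,0],[1.5,0,0,0.2,0],[1.5,0,0,0.2,0]]]'

```text
t: 25.45
tool_pos: [0.5782, -0.0922, 0.0678]
tool_rot: [3.125, 0.32, 0.003]
contact_force: [-0.6, -2.6, 8.6]
opening: 0.0173
grip_force: 50.0
```

servo_tool --increments '[[[1.5,0,0,-0.5,0],[1.5,0,0,-0.9,0],[1.5,0,0,-0.9,0],[3,0,0,-0.9,0],[4.5,0,0,-0.9,0]]]'

```text
t: 25.95
tool_pos: [0.5763, -0.0911, 0.0741]
tool_rot: [-3.123, -0.32, 0.004]
contact_force: [1.0, -0.3, -0.0]
opening: 0.0438
grip_force: 0.0
```

servo_tool --increments '[[[4.5,0,0,0,0],[4.5,0,0,-2,0],[4.5,0,0,-5,0],[4.5,0,0,-8,0],[4.5,0,0,-9,0]]]'

```text
t: 26.45
tool_pos: [0.579, -0.0922, 0.1689]
tool_rot: [3.124, 0.32, 0.008]
contact_force: [0.6, -0.8, 1.1]
opening: 0.0448
grip_force: 0.0
```

servo_tool --increments '[[[4,0,-3,0,0],[2,-0.2,-6,0,0],[0,-0.2,-9,0,0],[0,-0.2,-9,0,0],[0,-0.2,-9,0,0]]]'

```text
t: 26.95
tool_pos: [0.5565, -0.0038, 0.1643]
tool_rot: [-3.125, -0.322, 0.003]
contact_force: [0.3, -0.7, 0.4]
opening: 0.0001
grip_force: 0.0
```

```bash
python3 - <<'E'
from h import *
goto(.557,-.0039,.085,11.7);save('scene','s16.png');save('side','d16.png');save('wrist','w16.png')
h=np.array([.5306,.1234,.04]);ax=np.array([.979,.203,0]);ay=np.array([-.203,.979,0])
# expected: pin handle top centre if seated on free board (~.104), and unseated alternatives
P=lambda z:[.5757,-.092,z]
print('s',proj('s16',[P(.06),P(.104),P(.115)]).round(1).tolist(),'d',proj('d16',[P(.06),P(.104),P(.115)]).round(1).tolist())
np.set_printoptions(linewidth=250)
s=cv2.imread('pics/s16.png');print(s[160:196,202:220:1,2])
E
```

```text
t 26.95 pos [ 0.5565 -0.0038  0.1643] yaw 11.77 shift cm [0.06 0.02 7.93] turn 0.07 F [ 0.25 -0.66  0.38] op 7.933331230232722e-05 0.0
s [[210.2, 184.3], [208.9, 170.7], [208.6, 167.2]] d [[265.3, 164.6], [266.0, 151.5], [266.1, 148.1]]
[[125 127 123 128 128 131 128 126 127 125 124 123 124 124 126 122 122 125]
 [127 125 124 124 125 129 127 129 128 127 127 125 122 125 125 124 121 124]
 [127 125 125 125 124 123 123 127 128 129 128 125 124 124 125 123 125 122]
 [125 125 125 126 125 124 122 124 125 125 127 128 125 126 124 121 120 124]
 [125 127 125 125 123 124 123 123 122 125 127 130 129 128 129 126 121 124]
 [126 125 128 124 127 123 122 126 122 123 122 123 126 125 127 126 126 123]
 [121 122 123 123 125 124 123 121 123 121 122 121 123 124 127 126 127 126]
 [119 120 122 124 127 124 124 124 122 123 122 122 123 122 120 123 125 127]
 [122 123 122 120 124 125 127 125 124 123 122 122 118 120 121 120 123 123]
 [127 128 124 125 125 127 129 127 129 126 125 125 124 121 120 121 120 118]
 [126 127 127 126 129 126 128 128 130 131 131 128 127 125 125 124 123 123]
 [127 126 127 128 127 127 126 124 127 
[... 1137 characters left out ...]
132 183 193 195 194 174]
 [133 136 133 131 133 134 126 111 124 106 106 135 162 189 195 194 184 141]
 [136 130 128 134 132 136 134 127 170 174 175 187 199 203 203 187 161 138]
 [131 134 138 172 180 179 178 181 211 213 212 210 212 212 203 162 137 132]
 [130 161 178 208 211 212 213 212 212 211 210 210 213 203 174 138 127 129]
 [126 168 191 205 212 213 213 211 210 209 209 212 211 180 141 128 126 128]
 [118 126 140 169 187 194 204 212 211 211 211 212 196 157 135 133 134 132]
 [126 120 121 123 127 142 169 190 203 211 214 199 166 139 131 134 135 137]
 [136 130 124 122 120 120 126 139 172 193 193 162 139 130 133 133 132 134]
 [135 136 133 131 127 120 123 122 124 137 138 129 127 131 132 134 135 133]]
```

The pin handle's lower edge sits at row 187 on the tongue, so it is seated. Now the pad.

servo_tool --increments '[[[0,0,0,4,0],[0,0,0,7.5,0],[0,0,0,9.5,0],[0,0,0,10,0],[0,0,0,10,0]]]'

```text
t: 27.6
tool_pos: [0.5568, -0.0049, 0.0648]
tool_rot: [-3.125, -0.318, 0.003]
contact_force: [0.5, 0.1, 0.0]
opening: 0.0001
grip_force: 0.0
```

servo_tool --increments '[[[0,0,0,0.3,0],[0,0,0,0.6,0],[0,0,0,0.6,0]]]'

```text
t: 27.9
tool_pos: [0.5577, -0.0044, 0.0603]
tool_rot: [3.125, 0.32, 0.002]
contact_force: [-0.3, 0.1, -1.0]
opening: -0.0003
grip_force: 0.0
```

servo_tool --increments '[[[0,0,0,0.2,0],[0,0,0,0.4,0],[0,0,0,0.4,0]]]'

```text
t: 28.2
tool_pos: [0.5574, -0.0043, 0.0556]
tool_rot: [3.125, 0.32, 0.001]
contact_force: [0.9, 0.6, 1.0]
opening: -0.0
grip_force: 0.7
```

servo_tool --increments '[[[0,0,0,0.2,0],[0,0,0,0.4,0],[0,0,0,0.4,0]]]'

```text
t: 28.5
tool_pos: [0.5577, -0.0047, 0.0519]
tool_rot: [3.124, 0.32, 0.001]
contact_force: [0.3, -1.7, 3.3]
opening: 0.0002
grip_force: 1.9
```

servo_tool --increments '[[[0,0,0,0.2,0],[0,0,0,0.4,0],[0,0,0,0.4,0]]]'

```text
t: 28.8
tool_pos: [0.558, -0.0049, 0.0483]
tool_rot: [3.124, 0.32, 0.002]
contact_force: [-0.0, -3.6, 6.1]
opening: -0.0
grip_force: 3.2
```

servo_tool --increments '[[[0,0,0,0.2,0],[0,0,0,0.3,0],[0,0,0,0.3,0]]]'

```text
t: 29.1
tool_pos: [0.5586, -0.0049, 0.0468]
tool_rot: [3.124, 0.32, 0.004]
contact_force: [-2.4, -2.8, 12.0]
opening: 0.0
grip_force: 6.1
```

servo_tool --increments '[[[0,0,0,0.2,0],[0,0,0,0.2,0],[0,0,0,0.2,0]]]'

```text
t: 29.4
tool_pos: [0.5591, -0.0049, 0.0458]
tool_rot: [3.124, 0.32, 0.005]
contact_force: [-4.2, -1.5, 16.6]
opening: -0.0002
grip_force: 8.1
```

servo_tool --increments '[[[0,0,0,0,0],[0,0,0,0,0],[0,0,0,0,0],[0,0,0,0,0],[0,0,0,0,0]]]'

```text
t: 29.9
tool_pos: [0.5591, -0.0049, 0.0458]
tool_rot: [3.124, 0.32, 0.005]
contact_force: [-4.0, -1.9, 16.9]
opening: 0.0001
grip_force: 8.1
```

```bash
python3 - <<'E'
from h import *
save('scene','s17.png');save('side','d17.png')
track('s',16,17,{'pin':(210,182),'weight':(184,148)});track('d',0,17,{'weight coaster':(312,142),'pot':(326,300),'brush':(370,178)});track('s',5,17,{'weight':(182,148),'coaster':(184,156)})
track('s',0,17,{'brush':(240,142),'pot':(369,205),'stapler':(137,238),'tape':(225,325)})
np.set_printoptions(linewidth=250)
print(cv2.imread('pics/s17.png')[172:198,202:220,2]);print(ctrl.get_obs()['contact_force'])
E
```

```text
s pin -1 4 0.842
s weight 0 0 0.497
d weight coaster -5 2 0.224
d pot 0 0 0.999
d brush 0 0 0.967
s weight 0 0 0.69
s coaster 0 0 0.812
s brush 10 6 0.659
s pot 0 0 0.727
s stapler -2 1 0.91
s tape 0 0 0.998
[[128 127 129 129 129 130 131 129 130 129 129 131 134 135 135 134 135 119]
 [129 128 130 129 130 129 124 124 128 129 127 130 132 133 136 135 138 136]
 [128 130 128 125 121 117 107 105 113 120 128 130 130 129 129 133 135 137]
 [130 131 125 111  99  87  83  87  85  98 115 128 128 129 130 131 134 136]
 [131 132 123  94  84  80  82  83  84  83  95 125 129 127 129 126 130 131]
 [131 133 120  94  84  84  83  84  86  81  78 121 129 130 127 129 126 129]
 [132 131 112  92  87  89  86  82  84  76  72 121 128 129 125 128 130 128]
 [126 130 115  88  86  83  85  85  73  70  76 120 127 124 125 126 126 125]
 [125 129 122  92  78  78  76  73  68  70  89 113 124 126 124 123 125 125]
 [119 120 123  92  80  76  75  75  68  75  87 108 120 121 122 122 120 127]
 [119 120 119  90  82  80  74  74  72  81  89 121 137 129 124 120 119 119]
 [118 119 119  97  80  78  74  75  76  79  88 130 181 182 168 137 1
[... 396 characters left out ...]
 140 122  89  73  73  71  70  82 129 181 194 191 190 192 193]
 [133 137 138 139 133 110  98  99  85  84 101 145 184 192 191 193 193 174]
 [139 138 137 137 135 131 122 117  99  95 124 168 189 192 193 192 182 141]
 [135 136 134 134 133 136 134 126 123 115 157 196 201 202 202 192 161 137]
 [140 136 137 135 139 171 181 183 182 177 197 211 212 213 203 175 141 130]
 [167 177 179 181 181 207 213 213 214 211 212 211 212 212 181 136 125 126]
 [174 190 206 212 211 214 214 213 211 211 210 212 212 196 157 130 127 126]
 [129 142 172 187 194 206 213 212 210 209 211 213 198 156 133 135 135 133]
 [123 122 123 129 142 171 193 195 205 212 215 207 168 135 132 136 136 134]]
[-3.85002464 -2.40366645 15.59924364]
```

```bash
python3 -c "
from station import ctrl
print(ctrl.finish_job())"
```

```text
the job is handed in; nothing more can be done
None
```

The job is handed in at about 30 s of robot time: the weight stands on the coaster, the board is shut, the pin is seated through the tongue into the socket, and the pad is held hard down at about 16 N. The final camera check showed the pin at the tongue and no sign that the bystanders had moved, though the brush matched poorly in one view.

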